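# Rack the blend samples by size and scan out the tall rack

### The job

Stand every capped jar that waits on the bench in a free pocket of the rack that already holds a jar of its own height, and leave the jars already racked and the open empty jar where they are. When all are racked, book out the rack of tall jars: take the code reader from its stand and hold it still for a good second, square to that rack's sloping label and pointing at its middle, the nose about 8 cm off. Then put the reader back in its stand, nose down.

Things in the scene. Friction and masses are not known exactly. Their poses are not given: they have to be found in the camera images.
- tall_1: capped sample jar, a plain upright cylinder 56 mm across and 88 mm tall (tall size) with a white screw cap and brown contents, about 160 g; origin at the centre of its underside, z up its axis. Stands waiting on the bench, or is absent in this run (4 to 6 of the six waiting jars are there)
- tall_2: capped sample jar, a plain upright cylinder 56 mm across and 88 mm tall (tall size) with a white screw cap and brown contents, about 160 g; origin at the centre of its underside, z up its axis. Stands waiting on the bench, or is absent in this run (4 to 6 of the six waiting jars are there)
- tall_3: capped sample jar, a plain upright cylinder 56 mm across and 88 mm tall (tall size) with a white screw cap and brown contents, about 160 g; origin at the centre of its underside, z up its axis. Stands waiting on the bench, or is absent in this run (4 to 6 of the six waiting jars are there)
- short_1: capped sample jar, a plain upright cylinder 56 mm across and 62 mm tall (short size) with a white screw cap and brown contents, about 120 g; origin at the centre of its underside, z up its axis. Stands waiting on the bench, or is absent in this run (4 to 6 of the six waiting jars are there)
- short_2: capped sample jar, a plain upright cylinder 56 mm across and 62 mm tall (short size) with a white screw cap and brown contents, about 120 g; origin at the centre of its underside, z up its axis. Stands waiting on the bench, or is absent in this run (4 to 6 of the six waiting jars are there)
- short_3: capped sample jar, a plain upright cylinder 56 mm across and 62 mm tall (short size) with a white screw cap and brown contents, about 120 g; origin at the centre of its underside, z up its axis. Stands waiting on the bench, or is absent in this run (4 to 6 of the six waiting jars are there)
- tall_racked: capped sample jar, a plain upright cylinder 56 mm across and 88 mm tall (tall size) with a white screw cap and brown contents, about 160 g; origin at the centre of its underside, z up its axis. Already stands in one of the two racks at the start, the short one in the other
- short_racked: capped sample jar, a plain upright cylinder 56 mm across and 62 mm tall (short size) with a white screw cap and brown contents, about 120 g; origin at the centre of its underside, z up its axis. Already stands in one of the two racks at the start, the tall one in the other
- rack_left: white plastic sample rack on the robot's left, +y, fixed to the bench, 72 mm (x) by 276 mm (y) and 40 mm high; origin at the centre of its underside, its front (-x) faces the robot. Four square pockets in one row along its y axis, centred at y = -102, -34, 34 and 102 mm (x = 0), each 64 mm square inside, walls 4 mm, pocket floors 10 mm above the bench, rims at 40 mm
- rack_left_label: bar-code label, 32 by 84 mm, on a plate sloping down from the middle of that rack's front edge; origin at the centre of the label's face, z square out of the face (up and towards the rack's front, 30 degrees from vertical), y along the rack. The origin is 52 mm in front of the pockets' row and 31 mm above the bench
- rack_right: white plastic sample rack on the robot's right, -y, fixed to the bench, 72 mm (x) by 276 mm (y) and 40 mm high; origin at the centre of its underside, its front (-x) faces the robot. Four square pockets in one row along its y axis, centred at y = -102, -34, 34 and 102 mm (x = 0), each 64 mm square inside, walls 4 mm, pocket floors 10 mm above the bench, rims at 40 mm
- rack_right_label: bar-code label, 32 by 84 mm, on a plate sloping down from the middle of that rack's front edge; origin at the centre of the label's face, z square out of the face (up and towards the rack's front, 30 degrees from vertical), y along the rack. The origin is 52 mm in front of the pockets' row and 31 mm above the bench
- reader: torch-shaped code reader, 144 mm long, about 160 g, standing nose down in its stand; origin at the centre of the nose face , z from the nose up the handle, looking along -z. Nose: round, 44 mm across, z = 0 to 40 mm; handle: 30 mm square (sides along x and y) from z = 40 to 140 mm plus a 4 mm stud; reads without a trigger, 40 to 130 mm off its nose
- stand: black reader stand, fixed to the bench: foot 110 by 90 mm, 8 mm thick, with a square pocket 54 mm inside, walls 4 mm, its rim 54 mm above the bench; origin at the centre of its underside, below the pocket's centre; the reader's nose rests on the pocket's floor, 8 mm above the bench, and may be turned any way in it
- open_jar: empty clear jar without a cap, 56 mm across and 88 mm tall, among the waiting jars; not part of the job; origin at the centre of its underside
Things that resemble listed ones, but are neither listed nor needed, are in the scene too. What is shaped like the tall_2 but green or yellow is not meant.

How it is judged:
By the outcome, as a careful person would: the job done as asked, in the order asked, and still so for the second after the job is handed in, with the robot touching nothing.
Of tall_1, tall_2, tall_3, short_1, short_2, short_3 only 4 to 6 are there at a start; the rules pass over those that are not, and their reading is None.
At some moment in a run one of short_1, short_2, short_3 may be knocked a few centimetres aside while the robot is not near it.
It also fails if it takes over 210 s, if anything falls off the work surface, if the arm or the gripper's body presses on something with over 40 N, if the wrist force passes 120 N, or if a joint passes its speed limit or range.

### The arm

A 6-joint arm with a two-finger parallel gripper is mounted at the origin on the work surface. World frame = base frame: x ahead of the robot, y to its left, z up, the work surface at z = 0. Lengths are in mm, angles in degrees, forces in N, time in s.
With the tool pointing down it reaches from about 325 to 775 mm from the base axis. Payload 5.5 kg.
Tool frame: the origin (TCP) lies on the centre line of the jaws, within the pads' length; the fingertips stand 8 mm ahead of it and the grasp point (between the pads) lies 11 mm behind it; z points along the fingers, y is the line along which they close (so a half turn about z gives the same grasp; the last joint's range is limited). The gripper opens to 85 mm and grips with 20 to 120 N. Pads are 22 mm wide; open, the fingers measure 114 mm over their backs; the gripper's body (76 mm by 85 mm) begins 54 mm behind the grasp point. The pads swing forward as they close: fully open they stand 13 mm farther back than shut.
Start: joints at [-66.561, 5.22, 70.514, -0, 104.267, -3.249], TCP at [269.485, -536.092, 239.275] pointing down, gripper open.
Joint ranges: [-164.24, 164.24], [-49.07, 125.15], [9.68, 141.18], [-86.29, 266.29], [3.28, 154.24], [-151.56, 151.56]. Speed limits (degrees/s): [147.25, 147.25, 172.46, 180, 180, 180].

### API

Orientations are given as [roll, pitch, yaw] about the fixed x, y, z axes, in that order (R = Rz(yaw) Ry(pitch) Rx(roll)).
In Python, from plant import * gives the robot as it stands.
- The arm moves only by the shell command python3 -m jog 'ROWS'. ROWS is JSON, a list of rows, each an object of numbers: "x", "y", "z": the shift along the tool's x, y, z scaled (see below); "roll": the turn about the tool's z scaled (see below); "jaw": the closure, from -1 (fully open) to 1 (shut). A call has 1 to 8 rows; each row is the pose to reach, as a shift and turn from the pose commanded when the call began, along the tool's axes at that moment; what a row does not reach only later rows make up. The controller multiplies each number of a shift by 10 cm and each number of a turn by 30 degrees. A row lasts 1/8 s, in which the tool goes at most 62.5 mm and 10.7 degrees, less where a joint would pass 70% of its speed; a pose out of reach is approached as far as the arm can. A call with a number of a shift or a turn outside -1 to 1 is refused whole. A call with a gripper value outside its range is refused whole. The fingers move at their own pace and stop on an object; the grip force is fixed at half the most. Time passes only in rows, so rows that repeat a pose let the fingers close. It gives the time, the measured TCP pose, the force, the opening and the grip force at its end, in the units of the state.
- get_state(): the state, without advancing time (a new reading comes with each control period).
- get_image(name): name is "side" or "top" or "wrist"; returns the picture (384x512x3 uint8, red, green, blue); there is no depth.
- camera_info(name): a dict with "fx", "fy", "cx", "cy" (pixels), "dist" ([k1, k2, p1, p2, k3] as OpenCV has them; the pictures are not rectified), "eye" and "attitude" of the camera in the world. Camera axes: x right, y up, looking along -z (the intrinsics and any distortion apply to the point x, -y, -z); pixel columns grow to the right and rows downward; lengths in mm; the calibration is good to about 2 mm. A picture is of the moment at which its call begins: read the wrist's pose just before it. camera_info takes no time and is no camera call; for the wrist camera it gives the pose at the moment of the call.
- finish_job(): hands the job in; it is judged then, once.
Trained networks look in the newest picture that a camera, given by its name, has taken for a name from the list of things; names that differ only in an ending like _2 or _b are one class to them, and where a whole thing is asked for, a point or a joint stands for the part that bears it (a point fixed in the world has none). Each returns a list of dicts, best first, with "score" (0 to 1); they miss things now and then, are a little off and sometimes report something else, mostly with a low value. They report only what shows in the picture. A call takes as long as a camera call. They do not tell look-alikes from the thing itself.
- find_in(label, camera): "location" ([column, row] in pixels, amid what is visible of it).
- cut_out(label, camera): "region" (384x512 bool, what is visible of it) and "location" ([column, row] in pixels, amid what is visible of it).
- spot_point(label, camera): "location" ([column, row] in pixels: a listed point, or the origin of a listed thing).
The state is a dict: "clock": time; "joints": joint angles; "qd": joint speeds; "tau": joint torques, N m; "eef_pos": TCP position; "ee_rot": TCP orientation; "force": force on the tool from outside, world axes, zero at the start; "torque": the same for the moment, N m; "finger_gap": finger opening in mm; "grip_force": force on a finger pad.
Only numpy, scipy, OpenCV 4.12 (cv2) and the standard library are available. Lean on these libraries where they do the work, as an engineer would, in place of code of your own. Each camera call takes 0.05 s, during which the arm holds its last target. There are 200 camera calls.

## Working session

There is one attempt and no reset: what is moved stays moved. The work goes in short steps, Python scripts to look and compute and a shell command to move; the robot and the scene stay as the last step left them, time stands still between calls to the robot, and variables do not carry over. Pictures are saved under pics/ and viewed, at most 14 in all, crops included, and the job is handed in when it is done.

```bash
ls; mkdir -p pics
python3 - <<'E'
from plant import *
import cv2
for n in ["top","side"]:
    im=get_image(n); cv2.imwrite(f"pics/{n}0.png",cv2.cvtColor(im,cv2.COLOR_RGB2BGR))
    print(n,camera_info(n))
    for l in ["tall_1","short_1","rack_left","rack_left_label","rack_right_label","reader","stand","open_jar"]:
        print(l,[(round(d["score"],2),[round(float(v)) for v in d["location"]]) for d in find_in(l,n)])
s=get_state();print(s["clock"],s["eef_pos"],s["ee_rot"],s["finger_gap"])
print(camera_info("wrist"))
E
```

```text
pics
top {'fx': 398.30952113237896, 'fy': 398.30952113237896, 'cx': 257.6850808862052, 'cy': 188.64186278154918, 'dist': array([0.04195727, 0.        , 0.        , 0.        , 0.        ]), 'eye': array([387.85244576, -41.48710752, 939.87688867]), 'attitude': array([  6.21216985,   0.470301  , -88.78653238])}
tall_1 [(0.89, [265, 156]), (0.88, [324, 280]), (0.82, [312, 204]), (0.7, [367, 239]), (0.65, [375, 301]), (0.56, [417, 250]), (0.55, [143, 158]), (0.4, [126, 152])]
short_1 [(0.97, [239, 205])]
rack_left [(0.66, [224, 159]), (0.58, [125, 150]), (0.32, [123, 237])]
rack_left_label [(0.66, [144, 160])]
rack_right_label [(0.73, [341, 176]), (0.51, [121, 237])]
reader [(0.78, [236, 94]), (0.36, [350, 144])]
stand [(0.59, [240, 110])]
open_jar [(0.97, [122, 236])]
side {'fx': 478.1175556785504, 'fy': 478.1175556785504, 'cx': 251.12053431000493, 'cy': 195.55672635214367, 'dist': array([-0.14523746,  0.        ,  0.        ,  0.        ,  0.        ]), 'eye': array([-187.67106301,  785.98270699,  761.92430331]), 'attitude': array([  55.85301819,   -0.44719219, -141.08069888])}
tall_1 [(0.78, [282, 178]), (0.71, [324, 166]), (0.55, [229, 180]), (0.43, [378, 185]), (0.19, [157, 243])]
short_1 [(0.89, [203, 204]), (0.85, [251, 208])]
rack_left [(0.72, [135, 249])]
rack_left_label [(0.82, [156, 240])]
rack_right_label [(0.62, [284, 180]), (0.53, [267, 164])]
reader [(0.74, [176, 160])]
stand [(0.64, [179, 189])]
open_jar [(0.93, [200, 277]), (0.28, [249, 211])]
0.9 [ 269.45473874 -536.10598039  239.31615053] [1.79996539e+02 5.73660123e-04 2.66853461e+01] 85.28834629457435
{'fx': 341.0211816542464, 'fy': 341.0211816542464, 'cx': 253.93849336967116, 'cy': 196.81580130248798, 'dist': array([-0.02943081,  0.        ,  0.        ,  0.        ,  0.        ]), 'eye': array([ 337.99702784, -501.22273442,  372.66314284]), 'attitude': array([-1.74737286e+01, -4.27257074e-02, -6.33496652e+01])}
```

```bash
python3 -c "
import cv2
for n in ['top','side']:
    a=cv2.imread(f'pics/{n}0.png'); cv2.imwrite(f'pics/{n}0b.png',cv2.resize(a,(800,600),interpolation=cv2.INTER_CUBIC))"
```

```text
(no output)
```

View pics/top0b.png

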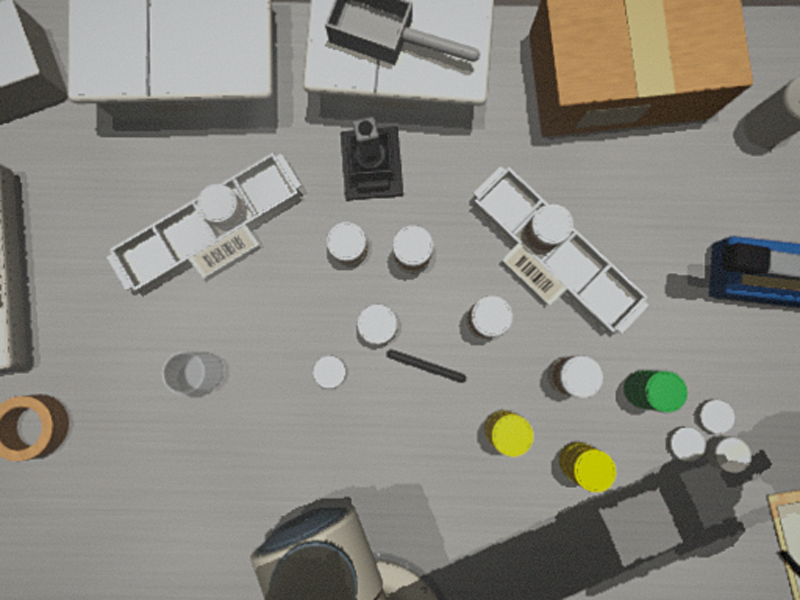

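View pics/side0b.png

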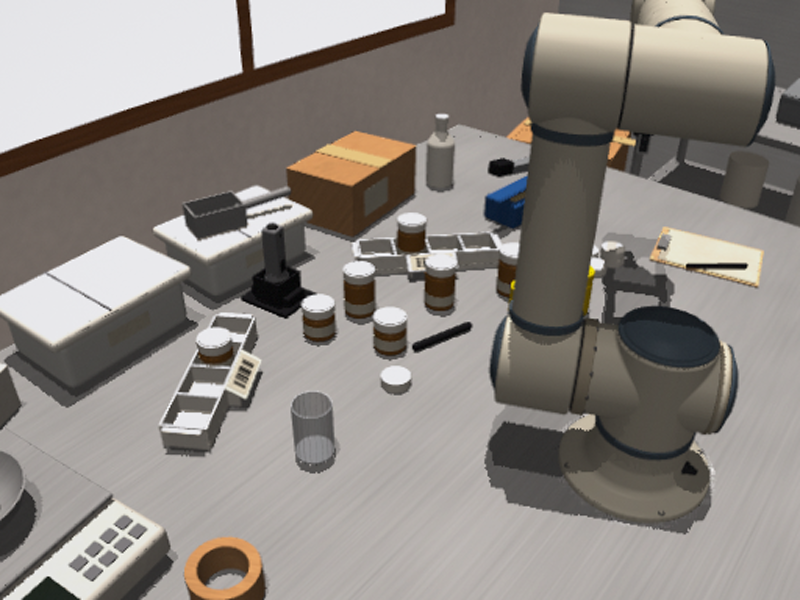

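The top view (800 px scale) shows five capped white jars on the bench: (347,242), (413,246), (377,325), (491,316) and (579,376). In the side view, (347,242) and (377,325) correspond to squat jars, and the other three are tall. The left rack holds the short jar at (217,203) and the right rack the tall one at (551,225). The green and yellow jars, the small loose caps at (330,372), (715,416), (688,443) and (733,455), and the clear jar at (195,372) are not meant. Next I'll measure positions.

```bash
cat > h.py <<'E'
from plant import *
import numpy as np, cv2
from scipy.spatial.transform import Rotation as Ro
from scipy.optimize import minimize
def cam(n):
    c=camera_info(n); R=Ro.from_euler('xyz',c['attitude'],degrees=True).as_matrix()@np.diag([1,-1,-1])
    K=np.array([[c['fx'],0,c['cx']],[0,c['fy'],c['cy']],[0,0,1]]); return K,np.array(c['dist']),R,np.array(c['eye'])
def proj(P,C):
    K,d,R,e=C; return cv2.projectPoints(np.asarray(P,float),cv2.Rodrigues(R.T)[0],-R.T@e,K,d)[0][:,0]
def unproj(p,z,C):
    K,d,R,e=C; u=cv2.undistortPoints(np.array([[p]],float),K,d)[0,0]; v=R@[u[0],u[1],1]; return e+v*(z-e[2])/v[2]
def gray(n): 
    im=get_image(n); return im,cv2.cvtColor(im,cv2.COLOR_RGB2GRAY)
t=np.linspace(0,2*np.pi,72,endpoint=False); circ=np.c_[np.cos(t),np.sin(t),0*t]
def dt(g):
    e=cv2.Canny(cv2.resize(g,None,fx=3,fy=3,interpolation=cv2.INTER_CUBIC),60,150)
    return cv2.distanceTransform(255-e,cv2.DIST_L2,5)/3
def samp(D,uv):
    m=((uv+.5)*3-.5).astype(np.float32); return cv2.remap(D.astype(np.float32),m[:,0].copy()[:,None],m[:,1].copy()[:,None],1,borderValue=20).ravel()
def fitc(cams,xy,z,r):   # cams: list of (D,C)
    f=lambda q: sum(np.minimum(samp(D,proj(circ*r+[q[0],q[1],z],C)),4).mean() for D,C in cams)/len(cams)
    b=min((minimize(f,np.array(xy)+[a,c],method='Nelder-Mead') for a in(-4,0,4) for c in(-4,0,4)),key=lambda s:s.fun); return b.x,b.fun
def rackpts():
    s=np.linspace(-1,1,40); L=[]
    for cy,h,w in [(0,36,138)]+[(y,32,32) for y in(-102,-34,34,102)]:
        for k in(-1,1): L+= [np.c_[0*s+k*h,cy+s*w],np.c_[s*h,0*s+cy+k*w]]
    return np.c_[np.vstack(L),np.full(len(L)*40,40.)]
def put(P,q): a=np.radians(q[2]); return np.asarray(P)@np.array([[np.cos(a),np.sin(a),0],[-np.sin(a),np.cos(a),0],[0,0,1]])+[q[0],q[1],0]
def fitr(cams,q0):
    P=rackpts(); f=lambda q: sum(np.minimum(samp(D,proj(put(P,q),C)),4).mean() for D,C in cams)/len(cams)
    b=min((minimize(f,np.array(q0)+[a,c,d],method='Nelder-Mead',options=dict(maxiter=400)) for a in(-6,0,6) for c in(-6,0,6) for d in(-3,0,3)),key=lambda s:s.fun); return b.x,b.fun
E
cat > m.py <<'E'
from h import *
S=800/512
g1=cv2.imread('pics/top0.png',0); g2=cv2.imread('pics/side0.png',0)
T=(dt(g1),cam('top')); D=(dt(g2),cam('side'))
for n,p,z in [('sA',(347,242),62),('sB',(377,325),62),('tA',(413,246),88),('tB',(491,316),88),('tC',(579,376),88),('rackS',(217,203),72),('rackT',(551,225),98),('cap',(330,372),14),('pile',(715,416),14)]:
    x=unproj(np.array(p)/S,z,T[1])[:2]; 
    print(n,x.round(), *[(fitc(c,x,z,r)[0].round(1),round(fitc(c,x,z,r)[1],2)) for c,r in (([T],28),([D],28),([T,D],28))], 'side px',(proj([[*x,z]],D[1])[0]*S).round())
for n,a,b in [('L',(125,270),(285,180)),('R',(493,190),(630,310))]:
    A,B=[unproj(np.array(p)/S,40,T[1])[:2] for p in(a,b)]; d=A-B if A[1]>B[1] else B-A
    q0=[*((A+B)/2),np.degrees(np.arctan2(d[1],d[0]))-90]
    print(n,np.round(q0,1),*[(r[0].round(1),round(r[1],2)) for r in (fitr([T],q0),fitr([D],q0),fitr([T,D],q0))])
print('stand rim center',unproj(np.array((371,158))/S,54,T[1]),'stud',unproj(np.array((366,127))/S,152,T[1]),'stud side proj',)
E
python3 m.py
```

```text
sA [558.  49.] (array([559.8,  51.4]), np.float64(0.69)) (array([559.6,  53. ]), np.float64(0.12)) (array([559.7,  51.9]), np.float64(0.46)) side px [320. 302.]
sB [440.   3.] (array([441.9,   4.1]), np.float64(0.19)) (array([441.9,   5.9]), np.float64(0.11)) (array([441.9,   4.8]), np.float64(0.22)) side px [391. 315.]
tA [549. -45.] (array([550.7, -44.4]), np.float64(0.11)) (array([550.2, -42.3]), np.float64(0.12)) (array([550.7, -44.1]), np.float64(0.21)) side px [360. 268.]
tB [ 454. -154.] (array([ 454.7, -154.4]), np.float64(1.02)) (array([ 458. , -161.1]), np.float64(0.66)) (array([ 454.8, -154.3]), np.float64(0.9)) side px [441. 261.]
tC [ 375. -273.] (array([ 375. , -275.7]), np.float64(0.13)) (array([ 394.5, -270.1]), np.float64(0.81)) (array([ 375.2, -275.6]), np.float64(0.95)) side px [514. 250.]
rackS [608. 234.] (array([609.2, 235.7]), np.float64(0.46)) (array([607.6, 236.8]), np.float64(0.19)) (array([608.6, 236.1]), np.float64(0.39)) side px [214. 336.]
rackT [ 580. -234.] (array([ 582.2, -235.5]), np.float64(0.21)) (array([ 582.4, -233. ]), np.float64(0.13)) (array([
[... 155 characters left out ...]
 (array([373.4,  75.3]), np.float64(1.51)) side px [397. 376.]
pile [ 322. -486.] (array([ 320.7, -484.5]), np.float64(0.51)) (array([ 303.2, -535. ]), np.float64(0.61)) (array([ 320.7, -484.5]), np.float64(1.39)) side px [587. 250.]
L [583.4 259.2  31.6] (array([590.1, 262.4,  33.2]), np.float64(0.78)) (array([588.2, 265.5,  33.4]), np.float64(0.55)) (array([589.9, 262.6,  33.3]), np.float64(0.7))
R [ 557.1 -260.8  -41.4] (array([ 559.6, -259. ,  -43.5]), np.float64(0.81)) (array([ 566. , -261.8,  -43.8]), np.float64(0.5)) (array([ 559.7, -258.8,  -43.5]), np.float64(0.69))
stand rim center [684.56683364  18.40659356  54.        ] stud [693.21244884  19.39065747 152.        ] stud side proj
```

```bash
cat > p.py <<'E'
import sys; from h import *
# p.py x y z [psi] : shifts in tool axes (jog units) from the present pose
s=get_state(); e=np.array(s['eef_pos']); r=s['ee_rot']; psi=r[2]
R=Ro.from_euler('xyz',r,degrees=True).as_matrix()
t=[float(v) for v in sys.argv[1:]]
print('t',s['clock'],'at',e.round(1),'rpy',np.round(r,1),'gap',round(s['finger_gap'],1),'F',np.round(s['force'],1),'grip',round(s['grip_force'],1))
if len(t)>2:
    print('units now',(R.T@(np.array(t[:3])-e)/100).round(3))
    if len(t)>3:
        R2=Ro.from_euler('xyz',[180,0,t[3]],degrees=True).as_matrix()
        print('roll',round(-((t[3]-psi+90)%180-90)/30,3),'then',(R2.T@(np.array(t[:3])-e)/100).round(3))
E
python3 - <<'E'
from h import *
a=cv2.imread('pics/top0.png'); C=cam('top'); k=3
b=cv2.resize(a,None,fx=k,fy=k,interpolation=cv2.INTER_CUBIC)
for q in ([590,262.5,33.2],[559.6,-259,-43.5]):
    for u in (proj(put(rackpts(),q),C)+.5)*k-.5: cv2.circle(b,tuple(np.round(u).astype(int)),0,(0,0,255),-1)
cv2.imwrite('pics/ov.png',np.hstack([b[80*k:200*k,65*k:200*k][:360,:398],b[95*k:225*k,295*k:425*k][:360,:398]]))
E
python3 p.py 375 -275.6 170 46.5
```

```text
t 0.9 at [ 269.5 -536.1  239.3] rpy [180.    0.   26.7] gap 85.3 F [-0.3  0.4 -0.3] grip 0.0
units now [ 2.113 -1.854  0.693]
roll -0.66 then [ 2.616 -1.028  0.693]
```

View pics/ov.png

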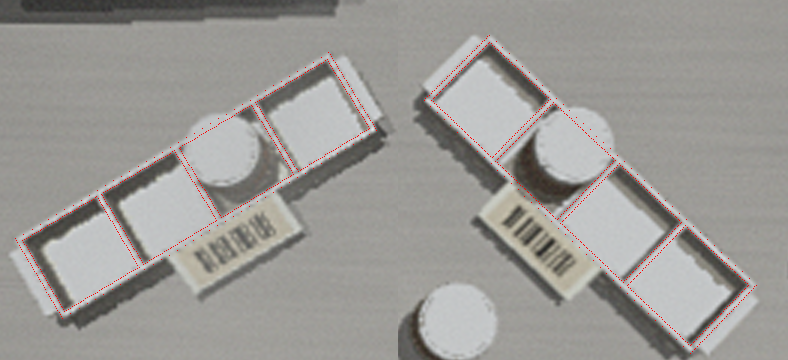

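The overlay shows both rack fits lying on the rims, so the racks are known. First I'll pick tall jar C.

```bash
python3 -m jog '[{"roll":-0.33,"jaw":-1},{"roll":-0.66,"jaw":-1},{"roll":-0.66,"jaw":-1},{"roll":-0.66,"jaw":-1}]'
python3 -m jog '[{"x":0.45,"y":-0.25,"z":0.35,"jaw":-1},{"x":0.9,"y":-0.5,"z":0.7,"jaw":-1},{"x":0.9,"y":-0.5,"z":0.7,"jaw":-1}]'
python3 -m jog '[{"x":0.45,"y":-0.25,"jaw":-1},{"x":0.9,"y":-0.5,"jaw":-1},{"x":0.9,"y":-0.5,"jaw":-1}]'
python3 -m jog '[{"x":0.4,"jaw":-1},{"x":0.8,"jaw":-1},{"x":0.8,"jaw":-1},{"x":0.8,"jaw":-1},{"x":0.8,"jaw":-1}]'
python3 p.py 375 -275.6 49 46.5
cat > look.py <<'E'
from h import *
import sys
im,g=gray('top'); cv2.imwrite('pics/top_'+sys.argv[1]+'.png',cv2.resize(cv2.cvtColor(im,cv2.COLOR_RGB2BGR),(800,600),interpolation=cv2.INTER_CUBIC))
im2,g2=gray('wrist'); cv2.imwrite('pics/wr_'+sys.argv[1]+'.png',cv2.resize(cv2.cvtColor(im2,cv2.COLOR_RGB2BGR),(640,480),interpolation=cv2.INTER_CUBIC))
E
python3 look.py a
```

```text
t 0.9 at [ 269.5 -536.1  239.3] rpy [180.    0.   26.7] gap 85.3 F [-0.3  0.4 -0.3] grip 0.0
units now [ 2.113 -1.854  1.903]
roll -0.66 then [ 2.616 -1.028  1.903]validation failed for argument at $[0]...
validation failed for argument at $[0]...
validation failed for argument at $[0]...
validation failed for argument at $[0]...
```

View pics/top_a.png

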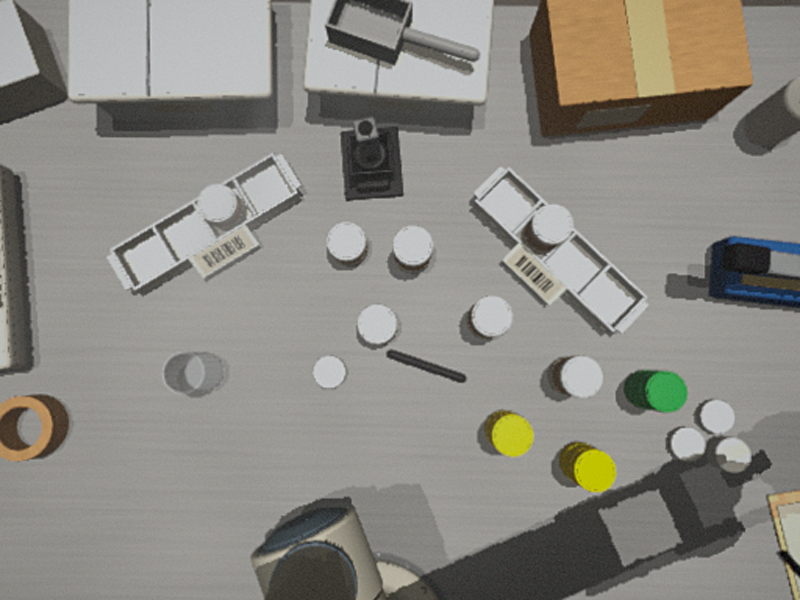

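View pics/wr_a.png

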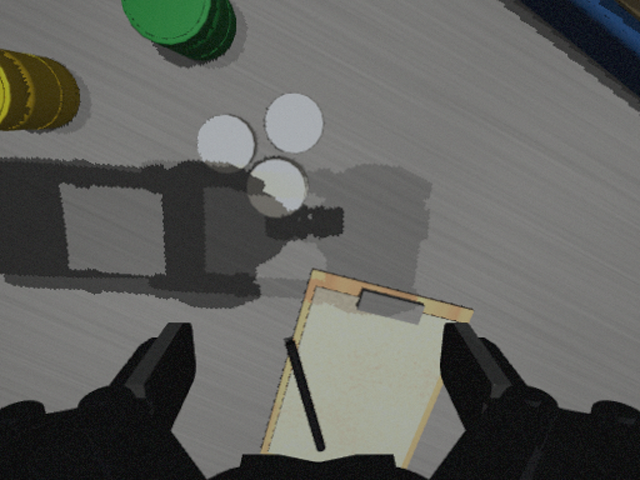

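The moves were refused, so every key is probably required. The wrist view shows only loose caps and a clipboard near the start pose, with no hidden sixth jar.

```bash
python3 -m jog '[{"x":0,"y":0,"z":0,"roll":-0.33,"jaw":-1},{"x":0,"y":0,"z":0,"roll":-0.66,"jaw":-1},{"x":0,"y":0,"z":0,"roll":-0.66,"jaw":-1},{"x":0,"y":0,"z":0,"roll":-0.66,"jaw":-1}]'
python3 p.py 375 -275.6 170 46.5
```

```text
clock: 1.5
eef_pos: [269.5, -536.1, 239.3]
ee_rot: [180.0, -0.0, 46.3]
force: [-0.2, -0.9, -0.3]
finger_gap: 85.1
grip_force: 0.0
t 1.5 at [ 269.5 -536.1  239.3] rpy [180.   -0.   46.3] gap 85.1 F [-0.2 -0.9 -0.3] grip 0.0
units now [ 2.612 -1.037  0.693]
roll -0.007 then [ 2.616 -1.028  0.693]
```

```bash
python3 -m jog '[{"x":0.45,"y":-0.25,"z":0.35,"roll":0,"jaw":-1},{"x":0.9,"y":-0.5,"z":0.7,"roll":0,"jaw":-1},{"x":0.9,"y":-0.5,"z":0.7,"roll":0,"jaw":-1}]' >/dev/null
python3 -m jog '[{"x":0.45,"y":-0.25,"z":0,"roll":0,"jaw":-1},{"x":0.9,"y":-0.5,"z":0,"roll":0,"jaw":-1},{"x":0.9,"y":-0.5,"z":0,"roll":0,"jaw":-1}]' >/dev/null
python3 -m jog '[{"x":0.4,"y":-0.03,"z":0,"roll":0,"jaw":-1},{"x":0.81,"y":-0.03,"z":0,"roll":0,"jaw":-1},{"x":0.81,"y":-0.03,"z":0,"roll":0,"jaw":-1},{"x":0.81,"y":-0.03,"z":0,"roll":0,"jaw":-1}]' >/dev/null
python3 p.py 375 -275.6 49 46.5
```

```text
t 2.75 at [ 374.5 -277.3  170.1] rpy [179.9   0.   46.4] gap 85.2 F [ 0.  -1.   1.1] grip 0.0
units now [ 0.016 -0.01   1.211]
roll -0.003 then [ 0.015 -0.008  1.211]
```

```bash
python3 -m jog '[{"x":0,"y":0,"z":0.4,"roll":0,"jaw":-1},{"x":0,"y":0,"z":0.8,"roll":0,"jaw":-1},{"x":0,"y":0,"z":0.8,"roll":0,"jaw":-1}]' >/dev/null
python3 -m jog '[{"x":0,"y":0,"z":0.2,"roll":0,"jaw":-1},{"x":0,"y":0,"z":0.41,"roll":0,"jaw":-1},{"x":0,"y":0,"z":0.41,"roll":0,"jaw":-1},{"x":0,"y":0,"z":0.41,"roll":0,"jaw":0.6},{"x":0,"y":0,"z":0.41,"roll":0,"jaw":0.6},{"x":0,"y":0,"z":0.41,"roll":0,"jaw":0.6},{"x":0,"y":0,"z":0.41,"roll":0,"jaw":0.6},{"x":0,"y":0,"z":0.41,"roll":0,"jaw":0.6}]'
python3 p.py 489.5 -332.8 170 46.5
```

```text
clock: 4.12
eef_pos: [375.4, -276.9, 50.5]
ee_rot: [179.8, 0.0, 46.5]
force: [0.5, -1.3, 6.5]
finger_gap: 54.9
grip_force: 63.8
t 4.125 at [ 375.4 -276.9   50.5] rpy [179.8   0.   46.5] gap 54.9 F [ 0.5 -1.3  6.5] grip 63.8
units now [ 0.38   1.217 -1.19 ]
roll -0.0 then [ 0.38   1.213 -1.195]
```

```bash
python3 -m jog '[{"x":0,"y":0,"z":-0.3,"roll":0,"jaw":0.6},{"x":0,"y":0,"z":-0.7,"roll":0,"jaw":0.6},{"x":0,"y":0,"z":-1,"roll":0,"jaw":0.6}]' >/dev/null
python3 -m jog '[{"x":0.1,"y":0.3,"z":-0.1,"roll":0,"jaw":0.6},{"x":0.2,"y":0.6,"z":-0.2,"roll":0,"jaw":0.6},{"x":0.3,"y":0.9,"z":-0.2,"roll":0,"jaw":0.6}]' >/dev/null
python3 -m jog '[{"x":0.08,"y":0.31,"z":0,"roll":0,"jaw":0.6},{"x":0.08,"y":0.31,"z":0,"roll":0,"jaw":0.6},{"x":0.08,"y":0.31,"z":0,"roll":0,"jaw":0.6},{"x":0.08,"y":0.31,"z":0,"roll":0,"jaw":0.6}]' >/dev/null
python3 p.py 489.5 -332.8 61 46.5
cat > wr.py <<'E'
# check rack R/L fit from wrist picture
from h import *
import sys
C=cam('wrist'); im,g=gray('wrist'); q0={'R':[559.6,-259,-43.5],'L':[590,262.5,33.2]}[sys.argv[1]]
b=cv2.cvtColor(im,cv2.COLOR_RGB2BGR)
for u in np.round(proj(put(rackpts(),q0),C)).astype(int):
    if 0<u[0]<511 and 0<u[1]<383: b[u[1],u[0]]=(0,0,255)
cv2.imwrite('pics/wr_'+sys.argv[2]+'.png',cv2.resize(b,(768,576)))
E
python3 wr.py R b
```

```text
t 5.375 at [ 487.8 -331.4  168.7] rpy [180.    0.   46.5] gap 54.6 F [ 0.1 -0.1 -1.2] grip 64.5
units now [1.000e-03 2.200e-02 1.077e+00]
roll -0.001 then [1.000e-03 2.200e-02 1.077e+00]
```

View pics/wr_b.png

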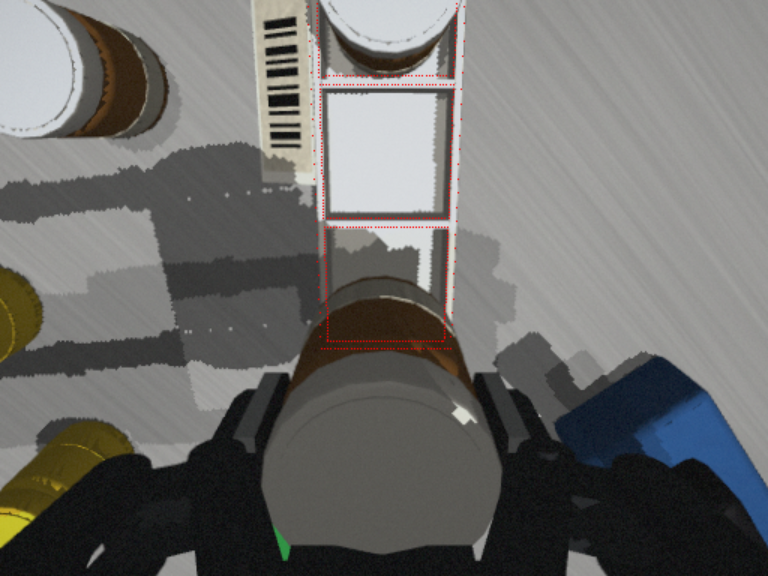

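The wrist overlay agrees within about 1–2 mm, so I'll lower into the pocket.

```bash
python3 -m jog '[{"x":0,"y":0.015,"z":0.3,"roll":0,"jaw":0.6},{"x":0,"y":0.015,"z":0.6,"roll":0,"jaw":0.6},{"x":0,"y":0.015,"z":0.8,"roll":0,"jaw":0.6},{"x":0,"y":0.015,"z":0.95,"roll":0,"jaw":0.6},{"x":0,"y":0.015,"z":0.95,"roll":0,"jaw":0.6}]'
python3 p.py 489.5 -332.8 61 46.5
```

```text
clock: 6.05
eef_pos: [488.9, -332.3, 72.3]
ee_rot: [-179.9, 0.0, 46.5]
force: [1.1, 0.3, -1.1]
finger_gap: 54.9
grip_force: 64.5
t 6.05 at [ 488.9 -332.3   72.3] rpy [-179.9    0.    46.5] gap 54.9 F [ 1.1  0.3 -1.1] grip 64.5
units now [0.    0.008 0.113]
roll -0.001 then [0.    0.007 0.113]
```

```bash
python3 -m jog '[{"x":0,"y":0.005,"z":0.06,"roll":0,"jaw":0.6},{"x":0,"y":0.005,"z":0.11,"roll":0,"jaw":0.6},{"x":0,"y":0.005,"z":0.11,"roll":0,"jaw":0.6},{"x":0,"y":0.005,"z":0.11,"roll":0,"jaw":-0.8},{"x":0,"y":0.005,"z":0.11,"roll":0,"jaw":-0.8},{"x":0,"y":0.005,"z":0.11,"roll":0,"jaw":-0.8},{"x":0,"y":0.005,"z":0.11,"roll":0,"jaw":-0.8}]'
python3 -m jog '[{"x":0,"y":0,"z":-0.4,"roll":0,"jaw":-0.8},{"x":0,"y":0,"z":-0.8,"roll":0,"jaw":-1},{"x":0,"y":0,"z":-1,"roll":0,"jaw":-1},{"x":0,"y":0,"z":-1,"roll":0,"jaw":-1}]' >/dev/null
python3 p.py 454.7 -154.3 160 46.5
```

```text
clock: 6.92
eef_pos: [489.9, -333.1, 62.5]
ee_rot: [180.0, -0.0, 46.5]
force: [0.4, 1.3, -0.4]
finger_gap: 77.1
grip_force: 0.0
t 7.425 at [ 490.5 -333.5  163.9] rpy [179.8  -0.   46.5] gap 85.5 F [ 1.  -0.1 -0.6] grip 0.0
units now [ 1.053 -1.493  0.034]
roll -0.0 then [ 1.054 -1.493  0.039]
```

```bash
python3 -m jog '[{"x":0.25,"y":-0.35,"z":0,"roll":0,"jaw":-1},{"x":0.5,"y":-0.7,"z":0,"roll":0,"jaw":-1},{"x":0.6,"y":-0.9,"z":0,"roll":0,"jaw":-1}]' >/dev/null
cat > cap.py <<'E'
from h import *
S=800/512
a=cv2.imread('pics/top0.png',0); C=cam('top')
for n,p,z in [('sA',(347,242),62),('sB',(377,325),62),('tA',(413,246),88),('tB',(491,316),88)]:
    c=np.array(p)/S; m=(a>190).astype(np.uint8); k,l,st,ce=cv2.connectedComponentsWithStats(m)
    i=l[int(round(c[1])),int(round(c[0]))]; (u,r)=cv2.minEnclosingCircle(np.argwhere(l==i)[:,::-1].astype(np.float32))
    print(n,unproj(ce[i],z,C).round(1),unproj(u,z,C).round(1),r,st[i])
E
python3 cap.py; python3 p.py 454.7 -154.3 160 46.5
```

```text
sA [559.8  50.9  62. ] [559.7  51.   62. ] 11.868942260742188 [210 143  24  23 397]
sB [442.2   3.8  62. ] [442.3   4.1  62. ] 12.001155853271484 [229 195  24  24 435]
tA [551.4 -44.2  88. ] [550.9 -44.1  88. ] 12.202197074890137 [252 145  24  24 433]
tB [ 455.3 -155.5   88. ] [ 454.9 -155.1   88. ] 12.330053329467773 [303 190  25  24 427]
t 7.8 at [ 464.9 -225.4  159.5] rpy [-179.8    0.    46.6] gap 85.6 F [ 0.2 -0.  -0.7] grip 0.0
units now [ 0.446 -0.563 -0.003]
roll 0.002 then [ 0.446 -0.563 -0.005]
```

```bash
python3 -m jog '[{"x":0.25,"y":-0.3,"z":0,"roll":0,"jaw":-1},{"x":0.45,"y":-0.585,"z":0,"roll":0,"jaw":-1},{"x":0.45,"y":-0.585,"z":0.1,"roll":0,"jaw":-1},{"x":0.45,"y":-0.585,"z":0.4,"roll":0,"jaw":-1},{"x":0.45,"y":-0.585,"z":0.7,"roll":0,"jaw":-1}]' >/dev/null
python3 p.py 455 -155 49 46.5
```

```text
t 8.425 at [ 453.8 -155.    89.4] rpy [-1.799e+02  1.000e-01  4.650e+01] gap 85.3 F [ 0.  -0.1  0. ] grip 0.0
units now [0.009 0.009 0.404]
roll -0.001 then [0.008 0.009 0.404]
```

```bash
python3 -m jog '[{"x":0,"y":0,"z":0.2,"roll":0,"jaw":-1},{"x":0,"y":0,"z":0.4,"roll":0,"jaw":-1},{"x":0,"y":0,"z":0.4,"roll":0,"jaw":-1},{"x":0,"y":0,"z":0.4,"roll":0,"jaw":0.6},{"x":0,"y":0,"z":0.4,"roll":0,"jaw":0.6},{"x":0,"y":0,"z":0.4,"roll":0,"jaw":0.6},{"x":0,"y":0,"z":0.4,"roll":0,"jaw":0.6},{"x":0,"y":0,"z":0.4,"roll":0,"jaw":0.6}]'
python3 -m jog '[{"x":0,"y":0,"z":-0.3,"roll":0,"jaw":0.6},{"x":0,"y":0,"z":-0.7,"roll":0,"jaw":0.6},{"x":0,"y":0,"z":-1,"roll":0,"jaw":0.6},{"x":0,"y":0,"z":-1,"roll":0,"jaw":0.6},{"x":0,"y":0,"z":-1,"roll":0,"jaw":0.6}]' 
python3 p.py 536.3 -283.5 170 46.5
```

```text
clock: 9.43
eef_pos: [455.3, -155.0, 53.7]
ee_rot: [179.8, -0.0, 46.5]
force: [0.8, 0.1, 5.7]
finger_gap: 55.1
grip_force: 63.9
clock: 10.05
eef_pos: [453.8, -154.3, 150.2]
ee_rot: [-179.9, 0.1, 46.5]
force: [0.1, -0.1, -2.7]
finger_gap: 54.5
grip_force: 64.0
t 10.05 at [ 453.8 -154.3  150.2] rpy [-1.799e+02  1.000e-01  4.650e+01] gap 54.5 F [ 0.1 -0.1 -2.7] grip 64.0
units now [-0.369  1.487 -0.201]
roll -0.0 then [-0.369  1.488 -0.198]
```

```bash
python3 -m jog '[{"x":-0.1,"y":0.3,"z":-0.2,"roll":0,"jaw":0.6},{"x":-0.2,"y":0.6,"z":-0.2,"roll":0,"jaw":0.6},{"x":-0.3,"y":0.9,"z":-0.2,"roll":0,"jaw":0.6}]' >/dev/null
python3 -m jog '[{"x":-0.07,"y":0.3,"z":0,"roll":0,"jaw":0.6},{"x":-0.07,"y":0.59,"z":0,"roll":0,"jaw":0.6},{"x":-0.07,"y":0.59,"z":0,"roll":0,"jaw":0.6},{"x":-0.07,"y":0.59,"z":0,"roll":0,"jaw":0.6},{"x":-0.07,"y":0.59,"z":0,"roll":0,"jaw":0.6}]' >/dev/null
python3 p.py 536.3 -283.5 61 46.5
```

```text
t 11.05 at [ 536.5 -283.3  171.8] rpy [-179.9    0.    46.5] gap 55.2 F [-0.1 -0.1 -2.1] grip 64.7
units now [-3.000e-03  1.000e-03  1.108e+00]
roll 0.001 then [-0.003 -0.     1.108]
```

```bash
python3 -m jog '[{"x":0,"y":0,"z":0.3,"roll":0,"jaw":0.6},{"x":0,"y":0,"z":0.6,"roll":0,"jaw":0.6},{"x":0,"y":0,"z":0.8,"roll":0,"jaw":0.6},{"x":0,"y":0,"z":0.98,"roll":0,"jaw":0.6},{"x":0,"y":0,"z":0.98,"roll":0,"jaw":0.6}]'
python3 -m jog '[{"x":0,"y":0,"z":0.06,"roll":0,"jaw":0.6},{"x":0,"y":0,"z":0.11,"roll":0,"jaw":0.6},{"x":0,"y":0,"z":0.11,"roll":0,"jaw":0.6},{"x":0,"y":0,"z":0.11,"roll":0,"jaw":-0.8},{"x":0,"y":0,"z":0.11,"roll":0,"jaw":-0.8},{"x":0,"y":0,"z":0.11,"roll":0,"jaw":-0.8},{"x":0,"y":0,"z":0.11,"roll":0,"jaw":-0.8}]'
python3 -m jog '[{"x":0,"y":0,"z":-0.4,"roll":0,"jaw":-0.8},{"x":0,"y":0,"z":-0.8,"roll":0,"jaw":-1},{"x":0,"y":0,"z":-1,"roll":0,"jaw":-1},{"x":0,"y":0,"z":-1,"roll":0,"jaw":-1}]' >/dev/null
python3 p.py 551 -44.2 160 46.5
```

```text
clock: 11.68
eef_pos: [536.3, -283.5, 72.7]
ee_rot: [-179.8, 0.0, 46.5]
force: [-0.2, -1.0, -1.1]
finger_gap: 55.1
grip_force: 64.7
clock: 12.55
eef_pos: [537.1, -284.1, 63.4]
ee_rot: [180.0, -0.0, 46.5]
force: [0.2, 0.2, 0.6]
finger_gap: 76.8
grip_force: 0.0
t 13.05 at [ 537.7 -284.4  164.9] rpy [179.8  -0.   46.5] gap 85.4 F [ 0.7  0.3 -0.7] grip 0.0
units now [ 1.834 -1.558  0.045]
roll -0.0 then [ 1.834 -1.557  0.049]
```

```bash
python3 -m jog '[{"x":0.4,"y":-0.3,"z":0,"roll":0,"jaw":-1},{"x":0.8,"y":-0.6,"z":0,"roll":0,"jaw":-1},{"x":0.9,"y":-0.8,"z":0,"roll":0,"jaw":-1}]' >/dev/null
python3 -m jog '[{"x":0.4,"y":-0.3,"z":0,"roll":0,"jaw":-1},{"x":0.8,"y":-0.6,"z":0,"roll":0,"jaw":-1},{"x":0.93,"y":-0.755,"z":0,"roll":0,"jaw":-1},{"x":0.93,"y":-0.755,"z":0.1,"roll":0,"jaw":-1},{"x":0.93,"y":-0.755,"z":0.4,"roll":0,"jaw":-1},{"x":0.93,"y":-0.755,"z":0.7,"roll":0,"jaw":-1},{"x":0.93,"y":-0.755,"z":0.7,"roll":0,"jaw":-1}]' >/dev/null
python3 p.py 551 -44.2 49 46.5
```

```text
t 14.3 at [547.9 -45.6  89.2] rpy [-179.7    0.3   46.4] gap 85.1 F [-0.7  0.4 -0.3] grip 0.0
units now [0.034 0.015 0.401]
roll -0.004 then [0.032 0.013 0.402]
```

```bash
python3 -m jog '[{"x":0.02,"y":0.01,"z":0.2,"roll":0,"jaw":-1},{"x":0.02,"y":0.01,"z":0.42,"roll":0,"jaw":-1},{"x":0.02,"y":0.01,"z":0.42,"roll":0,"jaw":-1},{"x":0.02,"y":0.01,"z":0.42,"roll":0,"jaw":0.6},{"x":0.02,"y":0.01,"z":0.42,"roll":0,"jaw":0.6},{"x":0.02,"y":0.01,"z":0.42,"roll":0,"jaw":0.6},{"x":0.02,"y":0.01,"z":0.42,"roll":0,"jaw":0.6},{"x":0.02,"y":0.01,"z":0.42,"roll":0,"jaw":0.6}]'
python3 -m jog '[{"x":0,"y":0,"z":-0.3,"roll":0,"jaw":0.6},{"x":0,"y":0,"z":-0.7,"roll":0,"jaw":0.6},{"x":0,"y":0,"z":-1,"roll":0,"jaw":0.6},{"x":0,"y":0,"z":-1,"roll":0,"jaw":0.6},{"x":0,"y":0,"z":-1,"roll":0,"jaw":0.6}]' 
python3 p.py 629.9 -184.9 170 46.5
```

```text
clock: 15.3
eef_pos: [553.3, -43.6, 53.0]
ee_rot: [179.9, -0.1, 46.5]
force: [-1.6, 0.9, 6.2]
finger_gap: 54.9
grip_force: 63.6
clock: 15.92
eef_pos: [551.8, -43.4, 149.7]
ee_rot: [-179.9, 0.1, 46.5]
force: [-0.4, -0.3, -2.7]
finger_gap: 55.0
grip_force: 63.6
t 15.925 at [551.8 -43.4 149.7] rpy [-1.799e+02  1.000e-01  4.650e+01] gap 55.0 F [-0.4 -0.3 -2.7] grip 63.6
units now [-0.489  1.54  -0.205]
roll -0.0 then [-0.489  1.54  -0.203]
```

```bash
python3 -m jog '[{"x":-0.1,"y":0.3,"z":-0.2,"roll":0,"jaw":0.6},{"x":-0.2,"y":0.6,"z":-0.2,"roll":0,"jaw":0.6},{"x":-0.3,"y":0.9,"z":-0.2,"roll":0,"jaw":0.6}]' >/dev/null
python3 -m jog '[{"x":-0.18,"y":0.3,"z":0,"roll":0,"jaw":0.6},{"x":-0.18,"y":0.64,"z":0,"roll":0,"jaw":0.6},{"x":-0.18,"y":0.64,"z":0,"roll":0,"jaw":0.6},{"x":-0.18,"y":0.64,"z":0,"roll":0,"jaw":0.6},{"x":-0.18,"y":0.64,"z":0,"roll":0,"jaw":0.6}]' >/dev/null
python3 p.py 629.9 -184.9 61 46.5
```

```text
t 16.925 at [ 630.5 -183.4  171. ] rpy [-180.     0.    46.5] gap 55.0 F [-0.6  0.2 -0.8] grip 64.1
units now [-0.015  0.007  1.1  ]
roll 0.001 then [-0.015  0.006  1.1  ]
```

```bash
python3 -m jog '[{"x":-0.005,"y":0.005,"z":0.3,"roll":0,"jaw":0.6},{"x":-0.005,"y":0.005,"z":0.6,"roll":0,"jaw":0.6},{"x":-0.005,"y":0.005,"z":0.8,"roll":0,"jaw":0.6},{"x":-0.005,"y":0.005,"z":0.98,"roll":0,"jaw":0.6},{"x":-0.005,"y":0.005,"z":0.98,"roll":0,"jaw":0.6}]'
python3 -m jog '[{"x":0,"y":0,"z":0.06,"roll":0,"jaw":0.6},{"x":0,"y":0,"z":0.11,"roll":0,"jaw":0.6},{"x":0,"y":0,"z":0.11,"roll":0,"jaw":0.6},{"x":0,"y":0,"z":0.11,"roll":0,"jaw":-0.8},{"x":0,"y":0,"z":0.11,"roll":0,"jaw":-0.8},{"x":0,"y":0,"z":0.11,"roll":0,"jaw":-0.8},{"x":0,"y":0,"z":0.11,"roll":0,"jaw":-0.8}]'
python3 -m jog '[{"x":0,"y":0,"z":-0.4,"roll":0,"jaw":-0.8},{"x":0,"y":0,"z":-0.8,"roll":0,"jaw":-1},{"x":0,"y":0,"z":-1,"roll":0,"jaw":-1},{"x":0,"y":0,"z":-1,"roll":0,"jaw":-1}]' >/dev/null
sed -i "s#^a=cv2.*#a=gray('top')[1]; C=cam('top'); cv2.imwrite('pics/now.png',a)#; s#,('tA'.*#]:#" cap.py; python3 cap.py
python3 - <<'E'
from h import *
g=gray('side')[1]; print([(round(d["score"],2),np.round(d["location"])) for d in find_in('short_1','side')], proj([[559.8,51.5,31],[442,4.5,31]],cam('side')).round())
print([(round(d["score"],2),np.round(d["location"])) for d in find_in('short_1','top')])
E
python3 p.py 560 51.5 160 123.2
```

```text
clock: 17.55
eef_pos: [630.2, -184.6, 71.6]
ee_rot: [-179.9, 0.1, 46.5]
force: [0.6, -0.6, -0.6]
finger_gap: 55.2
grip_force: 64.1
clock: 18.42
eef_pos: [631.0, -185.1, 62.3]
ee_rot: [-180.0, 0.0, 46.5]
force: [-0.5, -0.5, 0.0]
finger_gap: 76.8
grip_force: 0.0
sA [560.   51.2  62. ] [559.7  51.1  62. ] 11.870824813842773 [210 143  23  23 401]
sB [442.7   5.5  62. ] [442.4   4.1  62. ] 12.04211139678955 [229 195  23  24 408]
[(0.64, array([203., 203.])), (0.56, array([249., 212.]))] [[204. 203.]
 [249. 212.]]
[(0.86, array([223., 157.])), (0.78, array([238., 206.]))]
t 19.125 at [ 630.2 -184.8  159.5] rpy [-1.798e+02  1.000e-01  4.650e+01] gap 85.7 F [0.2 0.  0.1] grip 0.0
units now [ 1.230e+00 -2.136e+00  1.000e-03]
roll -2.557 then [ 2.362  0.706 -0.005]
```

```bash
python3 -m jog '[{"x":0.2,"y":-0.3,"z":0,"roll":-0.33,"jaw":-1},{"x":0.4,"y":-0.6,"z":0,"roll":-0.66,"jaw":-1},{"x":0.6,"y":-0.95,"z":0,"roll":-1,"jaw":-1}]' >/dev/null
python3 -m jog '[{"x":0,"y":0,"z":0,"roll":-0.33,"jaw":-1},{"x":0,"y":0,"z":0,"roll":-0.66,"jaw":-1},{"x":0,"y":0,"z":0,"roll":-1,"jaw":-1}]' >/dev/null
python3 -m jog '[{"x":0,"y":0,"z":0,"roll":-0.28,"jaw":-1},{"x":0,"y":0,"z":0,"roll":-0.557,"jaw":-1},{"x":0,"y":0,"z":0,"roll":-0.557,"jaw":-1},{"x":0,"y":0,"z":0,"roll":-0.557,"jaw":-1}]' 
python3 p.py 559.8 51.3 160 123.2
```

```text
clock: 20.38
eef_pos: [603.1, -76.0, 161.2]
ee_rot: [-179.9, -0.1, 123.0]
force: [0.1, 0.5, 0.9]
finger_gap: 85.0
grip_force: 0.0
t 20.375 at [603.1 -76.  161.2] rpy [-1.799e+02 -1.000e-01  1.230e+02] gap 85.0 F [0.1 0.5 0.9] grip 0.0
units now [1.304 0.331 0.014]
roll -0.005 then [1.303 0.335 0.012]
```

```bash
python3 -m jog '[{"x":0.45,"y":0.12,"z":0,"roll":0,"jaw":-1},{"x":0.9,"y":0.24,"z":0,"roll":0,"jaw":-1}]' >/dev/null
python3 -m jog '[{"x":0.4,"y":0.093,"z":0,"roll":0,"jaw":-1},{"x":0.403,"y":0.093,"z":0.1,"roll":0,"jaw":-1},{"x":0.403,"y":0.093,"z":0.4,"roll":0,"jaw":-1},{"x":0.403,"y":0.093,"z":0.8,"roll":0,"jaw":-1},{"x":0.403,"y":0.093,"z":0.8,"roll":0,"jaw":-1},{"x":0.403,"y":0.093,"z":0.8,"roll":0,"jaw":-1}]' >/dev/null
python3 p.py 559.8 51.3 42 123.2
```

```text
t 21.375 at [560.5  50.6  83.4] rpy [180.    0.  123.1] gap 85.8 F [0.3 0.5 0.7] grip 0.0
units now [ 0.01  -0.003  0.414]
roll -0.002 then [ 0.01  -0.002  0.414]
```

```bash
python3 -m jog '[{"x":0.005,"y":0,"z":0.2,"roll":0,"jaw":-1},{"x":0.005,"y":0,"z":0.41,"roll":0,"jaw":-1},{"x":0.005,"y":0,"z":0.41,"roll":0,"jaw":-1},{"x":0.005,"y":0,"z":0.41,"roll":0,"jaw":0.6},{"x":0.005,"y":0,"z":0.41,"roll":0,"jaw":0.6},{"x":0.005,"y":0,"z":0.41,"roll":0,"jaw":0.6},{"x":0.005,"y":0,"z":0.41,"roll":0,"jaw":0.6},{"x":0.005,"y":0,"z":0.41,"roll":0,"jaw":0.6}]'
python3 -m jog '[{"x":0,"y":0,"z":-0.3,"roll":0,"jaw":0.6},{"x":0,"y":0,"z":-0.7,"roll":0,"jaw":0.6},{"x":0,"y":0,"z":-1,"roll":0,"jaw":0.6},{"x":0,"y":0,"z":-1,"roll":0,"jaw":0.6},{"x":0,"y":0,"z":-1,"roll":0,"jaw":0.6}]' 
python3 p.py 645.9 177.2 150 123.2
```

```text
clock: 22.38
eef_pos: [560.8, 51.5, 43.1]
ee_rot: [179.8, 0.1, 123.2]
force: [0.3, 0.3, 6.3]
finger_gap: 54.6
grip_force: 64.3
clock: 23.0
eef_pos: [559.0, 51.6, 139.3]
ee_rot: [-179.9, -0.1, 123.2]
force: [-1.0, 0.6, -2.1]
finger_gap: 54.5
grip_force: 63.7
t 23.0 at [559.   51.6 139.3] rpy [-1.799e+02 -1.000e-01  1.232e+02] gap 54.5 F [-1.   0.6 -2.1] grip 63.7
units now [ 0.576  1.415 -0.109]
roll -0.0 then [ 0.576  1.415 -0.107]
```

```bash
python3 -m jog '[{"x":0.15,"y":0.3,"z":-0.1,"roll":0,"jaw":0.6},{"x":0.3,"y":0.6,"z":-0.1,"roll":0,"jaw":0.6},{"x":0.4,"y":0.9,"z":-0.1,"roll":0,"jaw":0.6}]' >/dev/null
python3 -m jog '[{"x":0.17,"y":0.3,"z":0,"roll":0,"jaw":0.6},{"x":0.175,"y":0.515,"z":0,"roll":0,"jaw":0.6},{"x":0.175,"y":0.515,"z":0,"roll":0,"jaw":0.6},{"x":0.175,"y":0.515,"z":0,"roll":0,"jaw":0.6},{"x":0.175,"y":0.515,"z":0,"roll":0,"jaw":0.6}]' >/dev/null
python3 p.py 645.9 177.2 54 123.2
```

```text
t 24.0 at [646.1 176.4 150.9] rpy [-180.    -0.   123.2] gap 54.3 F [ 0.4  0.5 -1.7] grip 64.0
units now [0.007 0.004 0.969]
roll -0.001 then [0.008 0.003 0.969]
```

```bash
python3 -m jog '[{"x":0.005,"y":0,"z":0.3,"roll":0,"jaw":0.6},{"x":0.005,"y":0,"z":0.6,"roll":0,"jaw":0.6},{"x":0.005,"y":0,"z":0.75,"roll":0,"jaw":0.6},{"x":0.005,"y":0,"z":0.85,"roll":0,"jaw":0.6},{"x":0.005,"y":0,"z":0.85,"roll":0,"jaw":0.6}]'
python3 -m jog '[{"x":0,"y":0,"z":0.06,"roll":0,"jaw":0.6},{"x":0,"y":0,"z":0.11,"roll":0,"jaw":0.6},{"x":0,"y":0,"z":0.11,"roll":0,"jaw":0.6},{"x":0,"y":0,"z":0.11,"roll":0,"jaw":-0.8},{"x":0,"y":0,"z":0.11,"roll":0,"jaw":-0.8},{"x":0,"y":0,"z":0.11,"roll":0,"jaw":-0.8},{"x":0,"y":0,"z":0.11,"roll":0,"jaw":-0.8}]'
python3 -m jog '[{"x":0,"y":0,"z":-0.4,"roll":0,"jaw":-0.8},{"x":0,"y":0,"z":-0.8,"roll":0,"jaw":-1},{"x":0,"y":0,"z":-1,"roll":0,"jaw":-1},{"x":0,"y":0,"z":-1,"roll":0,"jaw":-1}]' >/dev/null
python3 - <<'E'
from h import *
g=gray('side')[1]; print([(round(d["score"],2),np.round(d["location"])) for d in find_in('short_1','side')], proj([[442,4.5,31]],cam('side')).round())
E
python3 p.py 442.3 4.5 155 123.2
```

```text
clock: 24.62
eef_pos: [646.2, 177.4, 66.2]
ee_rot: [-180.0, -0.0, 123.2]
force: [0.8, 1.2, -1.0]
finger_gap: 54.2
grip_force: 64.0
clock: 25.5
eef_pos: [646.4, 177.6, 55.5]
ee_rot: [180.0, 0.0, 123.2]
force: [-0.7, 0.0, 0.4]
finger_gap: 76.4
grip_force: 0.0
[(0.9, array([250., 210.])), (0.75, array([147., 204.])), (0.22, array([132., 253.])), (0.22, array([201., 276.]))] [[249. 212.]]
t 26.1 at [645.8 177.5 153.4] rpy [-179.9   -0.   123.2] gap 85.0 F [-0.4 -0.5 -0.8] grip 0.0
units now [-0.333 -2.65  -0.011]
roll -0.0 then [-0.333 -2.65  -0.016]
```

```bash
python3 -m jog '[{"x":-0.1,"y":-0.5,"z":0,"roll":0,"jaw":-1},{"x":-0.1,"y":-0.95,"z":0,"roll":0,"jaw":-1}]' >/dev/null
python3 -m jog '[{"x":-0.1,"y":-0.5,"z":0,"roll":0,"jaw":-1},{"x":-0.1,"y":-0.95,"z":0,"roll":0,"jaw":-1}]' >/dev/null
python3 -m jog '[{"x":-0.13,"y":-0.4,"z":0,"roll":0,"jaw":-1},{"x":-0.133,"y":-0.75,"z":0.1,"roll":0,"jaw":-1},{"x":-0.133,"y":-0.75,"z":0.3,"roll":0,"jaw":-1},{"x":-0.133,"y":-0.75,"z":0.5,"roll":0,"jaw":-1},{"x":-0.133,"y":-0.75,"z":0.5,"roll":0,"jaw":-1}]' >/dev/null
python3 p.py 442.3 4.5 42 123.2
python3 - <<'E'
from h import *
g=gray('side')[1]; print([(round(d["score"],2),np.round(d["location"])) for d in find_in('short_1','side')])
E
```

```text
t 27.225 at [441.6   5.2 101.8] rpy [-179.7   -0.2  123.2] gap 85.5 F [ 0.3  0.4 -0.3] grip 0.0
units now [-0.012  0.005  0.598]
roll 0.001 then [-0.01   0.002  0.598]
[(0.78, array([250., 211.])), (0.73, array([146., 206.])), (0.33, array([291., 166.]))]
```

```bash
python3 -m jog '[{"x":-0.005,"y":0,"z":0.3,"roll":0,"jaw":-1},{"x":-0.005,"y":0,"z":0.61,"roll":0,"jaw":-1},{"x":-0.005,"y":0,"z":0.61,"roll":0,"jaw":-1},{"x":-0.005,"y":0,"z":0.61,"roll":0,"jaw":0.6},{"x":-0.005,"y":0,"z":0.61,"roll":0,"jaw":0.6},{"x":-0.005,"y":0,"z":0.61,"roll":0,"jaw":0.6},{"x":-0.005,"y":0,"z":0.61,"roll":0,"jaw":0.6},{"x":-0.005,"y":0,"z":0.61,"roll":0,"jaw":0.6}]'
python3 -m jog '[{"x":0,"y":0,"z":-0.3,"roll":0,"jaw":0.6},{"x":0,"y":0,"z":-0.7,"roll":0,"jaw":0.6},{"x":0,"y":0,"z":-1,"roll":0,"jaw":0.6},{"x":0,"y":0,"z":-1,"roll":0,"jaw":0.6},{"x":0,"y":0,"z":-1,"roll":0,"jaw":0.6}]' 
python3 p.py 571.4 291 150 123.2
```

```text
clock: 28.32
eef_pos: [444.6, 4.1, 46.8]
ee_rot: [179.8, 0.2, 123.2]
force: [0.0, 0.3, 7.2]
finger_gap: 54.1
grip_force: 64.2
clock: 28.95
eef_pos: [442.8, 4.2, 143.4]
ee_rot: [-180.0, -0.0, 123.2]
force: [0.1, -0.4, -1.4]
finger_gap: 53.9
grip_force: 63.5
t 28.95 at [442.8   4.2 143.4] rpy [-180.    -0.   123.2] gap 53.9 F [ 0.1 -0.4 -1.4] grip 63.5
units now [ 1.696  2.647 -0.067]
roll -0.0 then [ 1.696  2.647 -0.066]
```

```bash
python3 -m jog '[{"x":0.25,"y":0.4,"z":-0.07,"roll":0,"jaw":0.6},{"x":0.5,"y":0.8,"z":-0.07,"roll":0,"jaw":0.6},{"x":0.6,"y":0.95,"z":-0.07,"roll":0,"jaw":0.6}]' >/dev/null
python3 -m jog '[{"x":0.25,"y":0.4,"z":0,"roll":0,"jaw":0.6},{"x":0.5,"y":0.8,"z":0,"roll":0,"jaw":0.6},{"x":0.6,"y":0.95,"z":0,"roll":0,"jaw":0.6}]' >/dev/null
python3 -m jog '[{"x":0.3,"y":0.4,"z":0,"roll":0,"jaw":0.6},{"x":0.496,"y":0.747,"z":0,"roll":0,"jaw":0.6},{"x":0.496,"y":0.747,"z":0,"roll":0,"jaw":0.6},{"x":0.496,"y":0.747,"z":0,"roll":0,"jaw":0.6},{"x":0.496,"y":0.747,"z":0,"roll":0,"jaw":0.6},{"x":0.496,"y":0.747,"z":0,"roll":0,"jaw":0.6}]' >/dev/null
python3 p.py 571.4 291 55 123.2
```

```text
t 30.45 at [571.7 290.1 151.8] rpy [180.    0.  123.1] gap 54.5 F [ 0.2  0.5 -1.1] grip 64.1
units now [0.01  0.002 0.968]
roll -0.002 then [0.01  0.003 0.968]
```

```bash
python3 -m jog '[{"x":0.005,"y":0,"z":0.3,"roll":0,"jaw":0.6},{"x":0.005,"y":0,"z":0.6,"roll":0,"jaw":0.6},{"x":0.005,"y":0,"z":0.75,"roll":0,"jaw":0.6},{"x":0.005,"y":0,"z":0.85,"roll":0,"jaw":0.6},{"x":0.005,"y":0,"z":0.85,"roll":0,"jaw":0.6}]'
python3 -m jog '[{"x":0,"y":0,"z":0.06,"roll":0,"jaw":0.6},{"x":0,"y":0,"z":0.11,"roll":0,"jaw":0.6},{"x":0,"y":0,"z":0.11,"roll":0,"jaw":0.6},{"x":0,"y":0,"z":0.11,"roll":0,"jaw":-0.8},{"x":0,"y":0,"z":0.11,"roll":0,"jaw":-0.8},{"x":0,"y":0,"z":0.11,"roll":0,"jaw":-0.8},{"x":0,"y":0,"z":0.11,"roll":0,"jaw":-0.8}]'
python3 -m jog '[{"x":0,"y":0,"z":-0.4,"roll":0,"jaw":-0.8},{"x":0,"y":0,"z":-0.8,"roll":0,"jaw":-1},{"x":0,"y":0,"z":-1,"roll":0,"jaw":-1},{"x":0,"y":0,"z":-1,"roll":0,"jaw":-1}]' >/dev/null
python3 -m jog '[{"x":-0.1,"y":-0.4,"z":-0.4,"roll":0,"jaw":-1},{"x":-0.2,"y":-0.8,"z":-0.7,"roll":0,"jaw":-1},{"x":-0.2,"y":-0.9,"z":-0.7,"roll":0,"jaw":-1},{"x":-0.2,"y":-0.9,"z":-0.7,"roll":0,"jaw":-1}]' >/dev/null
python3 p.py
python3 - <<'E'
from h import *
im,g=gray('top'); k=2; b=cv2.cvtColor(im,cv2.COLOR_RGB2BGR)
cv2.imwrite('pics/after.png',cv2.resize(b[60:230,60:430],None,fx=2.1,fy=2.1,interpolation=cv2.INTER_CUBIC))
im,g=gray('side'); cv2.imwrite('pics/side_st.png',cv2.resize(cv2.cvtColor(im,cv2.COLOR_RGB2BGR)[115:285,95:355],None,fx=3,fy=3,interpolation=cv2.INTER_CUBIC))
for c in('top','side'):
    for l in('reader','stand'): print(c,l,[(round(d["score"],2),np.round(d["location"],1)) for d in spot_point(l,c)])
E
```

```text
clock: 31.08
eef_pos: [571.4, 291.3, 66.2]
ee_rot: [-180.0, -0.0, 123.2]
force: [0.5, 0.4, -1.2]
finger_gap: 54.0
grip_force: 64.1
clock: 31.95
eef_pos: [571.4, 291.4, 55.1]
ee_rot: [-180.0, -0.0, 123.2]
force: [-1.2, 0.1, 0.4]
finger_gap: 77.2
grip_force: 0.0
t 32.95 at [506.6 225.3 223.2] rpy [-179.9   -0.   123.2] gap 85.3 F [ 1.5  1.2 -0.8] grip 0.0
top reader [(0.97, array([239.2, 107.2])), (0.44, array([346. , 147.8]))]
top stand [(0.86, array([239.8, 106. ])), (0.47, array([356.2, 158.9]))]
side reader [(0.54, array([176.7, 186.6]))]
side stand [(0.96, array([176.6, 191.3])), (0.38, array([239.5, 162.2]))]
```

View pics/after.png

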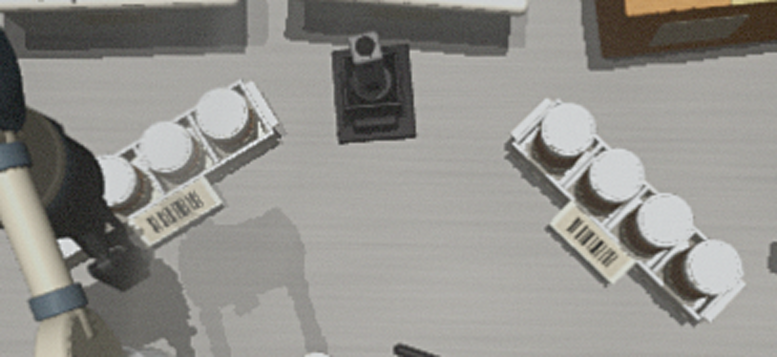

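View pics/side_st.png

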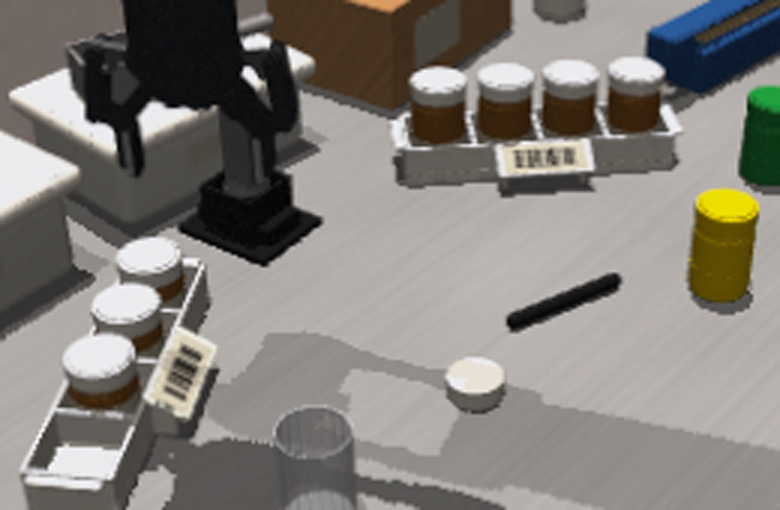

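All five jars are racked: three tall ones in the right rack and two short ones in the left, each beside its racked fellow. Now the reader: I'll fit the handle's square top and the stand.

Run:
```python
from h import *
C=cam('top'); acc=[]
for i in range(6): acc.append(gray('top')[1].astype(float))
g=np.mean(acc,0); k=10
c0=g[70:130,210:265]; v=np.clip((c0/130)**.6*255,0,255).astype(np.uint8)
gg=np.clip((g/130)**.6*255,0,255).astype(np.uint8)
e=cv2.Canny(cv2.resize(gg,None,fx=3,fy=3,interpolation=cv2.INTER_CUBIC),40,110); D=cv2.distanceTransform(255-e,cv2.DIST_L2,5)/3
s=np.linspace(-1,1,20)
def sq(hx,hy,z): return np.vstack([np.c_[0*s+k*hx,s*hy,0*s+z] for k in(-1,1)]+[np.c_[s*hx,0*s+k*hy,0*s+z] for k in(-1,1)])
def fit(P,q0,dy):
    f=lambda q:np.minimum(samp(D,proj(put(P,q),C)),3).mean()
    return min((minimize(f,np.array(q0)+[a,b,d],method='Nelder-Mead') for a in(-5,0,5) for b in(-5,0,5) for d in dy),key=lambda r:r.fun)
xy=unproj(np.array((366,127))/1.5625,148,C)[:2]
H=fit(sq(15,15,148),[*xy,0],range(-40,45,10)); print('handle',H.x.round(1),H.fun)
ss=unproj(np.array((371,158))/1.5625,54,C)[:2]
A=fit(np.vstack([sq(31,31,54),sq(27,27,54)]),[*ss,0],(-10,-5,0,5,10)); print('stand rim',A.x.round(1),A.fun)
F=fit(np.vstack([sq(45,55,8)]),[*ss,0],(-5,0,5)); F2=fit(sq(55,45,8),[*ss,0],(-5,0,5)); print('foot',F.x.round(1),F.fun,F2.x.round(1),F2.fun)
b=cv2.cvtColor(cv2.resize(v,None,fx=k,fy=k,interpolation=cv2.INTER_CUBIC),cv2.COLOR_GRAY2BGR)
for P,q,col in ((sq(15,15,148),H.x,(0,0,255)),(sq(27,27,54),A.x,(0,255,0)),(sq(31,31,54),A.x,(0,255,0))):
    for u in (proj(put(P,q),C)-[210,70]+.5)*k: cv2.circle(b,tuple(np.round(u).astype(int)),1,col,-1)
cv2.imwrite('pics/rd.png',b)
# box front edge height guess
print('box front top edge',[unproj(np.array((p))/1.5625,z,C).round() for p in((310,92),(488,103)) for z in(60,100)])
```

```text
handle [692.8  21.9  14. ] 0.3432394862174988
stand rim [693.3  22.    4.7] 0.5615843534469604
foot [702.8  11.7   6.5] 1.2154289484024048 [692.2  21.    6. ] 0.3874998688697815
box front top edge [array([780., 110.,  60.]), array([762., 103., 100.]), array([ 768., -151.,   60.]), array([ 751., -146.,  100.])]
```

View pics/rd.png

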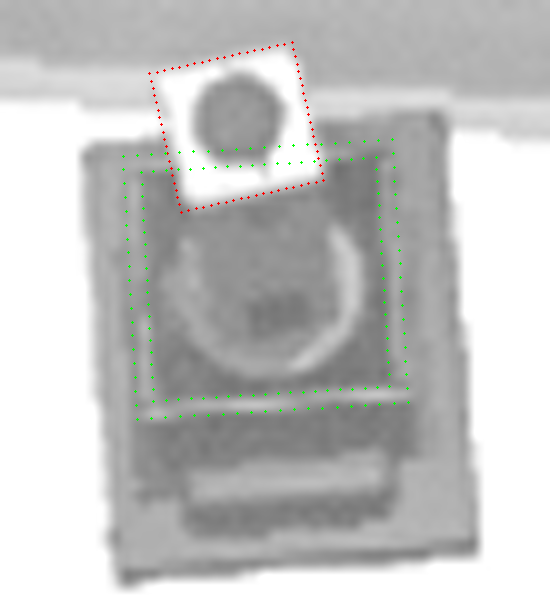

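```bash
python3 -m jog '[{"x":0,"y":0,"z":0,"roll":0.32,"jaw":-1},{"x":0,"y":0,"z":0,"roll":0.64,"jaw":-1},{"x":0,"y":0,"z":0,"roll":0.64,"jaw":-0.4},{"x":0,"y":0,"z":0,"roll":0.64,"jaw":-0.4}]' 
python3 p.py 692.8 21.9 210 104
```

```text
clock: 34.05
eef_pos: [507.1, 225.4, 225.3]
ee_rot: [180.0, 0.0, 104.2]
force: [0.2, 0.1, -0.1]
finger_gap: 59.6
grip_force: 0.0
t 34.05 at [507.1 225.4 225.3] rpy [180.    0.  104.2] gap 59.6 F [ 0.2  0.1 -0.1] grip 0.0
units now [-2.428  1.302  0.153]
roll 0.006 then [-2.424  1.31   0.153]
```

```bash
python3 -m jog '[{"x":-0.45,"y":0.22,"z":0,"roll":0,"jaw":-0.4},{"x":-0.9,"y":0.45,"z":0,"roll":0,"jaw":-0.4}]' >/dev/null
python3 -m jog '[{"x":-0.45,"y":0.22,"z":0,"roll":0,"jaw":-0.4},{"x":-0.9,"y":0.45,"z":0,"roll":0,"jaw":-0.4}]' >/dev/null
python3 -m jog '[{"x":-0.4,"y":0.25,"z":0,"roll":0,"jaw":-0.4},{"x":-0.628,"y":0.41,"z":0.15,"roll":0,"jaw":-0.4},{"x":-0.628,"y":0.41,"z":0.15,"roll":0,"jaw":-0.4},{"x":-0.628,"y":0.41,"z":0.15,"roll":0,"jaw":-0.4},{"x":-0.628,"y":0.41,"z":0.15,"roll":0,"jaw":-0.4}]' 
python3 p.py 692.8 21.9 107 104
```

```text
clock: 35.17
eef_pos: [692.6, 22.5, 211.6]
ee_rot: [179.9, 0.0, 104.1]
force: [0.0, 0.4, -0.2]
finger_gap: 59.9
grip_force: 0.0
t 35.175 at [692.6  22.5 211.6] rpy [179.9   0.  104.1] gap 59.9 F [ 0.   0.4 -0.2] grip 0.0
units now [-0.006 -0.002  1.046]
roll 0.003 then [-0.007 -0.     1.046]
```

```bash
python3 -m jog '[{"x":0,"y":0,"z":0.3,"roll":0,"jaw":-0.4},{"x":0,"y":0,"z":0.6,"roll":0,"jaw":-0.4},{"x":0,"y":0,"z":0.8,"roll":0,"jaw":-0.4},{"x":0,"y":0,"z":1,"roll":0,"jaw":-0.4},{"x":0,"y":0,"z":1,"roll":0,"jaw":-0.4}]' 
python3 -m jog '[{"x":0,"y":0,"z":0.03,"roll":0,"jaw":1},{"x":0,"y":0,"z":0.03,"roll":0,"jaw":1},{"x":0,"y":0,"z":0.03,"roll":0,"jaw":1},{"x":0,"y":0,"z":0.03,"roll":0,"jaw":1},{"x":0,"y":0,"z":0.03,"roll":0,"jaw":1},{"x":0,"y":0,"z":0.03,"roll":0,"jaw":1}]' 
python3 -m jog '[{"x":0,"y":0,"z":-0.15,"roll":0,"jaw":1},{"x":0,"y":0,"z":-0.32,"roll":0,"jaw":1},{"x":0,"y":0,"z":-0.32,"roll":0,"jaw":1},{"x":0,"y":0,"z":-0.32,"roll":0,"jaw":1}]'
```

```text
clock: 35.8
eef_pos: [692.0, 21.8, 108.3]
ee_rot: [-179.8, -0.0, 104.0]
force: [0.2, 0.3, -0.5]
finger_gap: 59.8
grip_force: 0.0
clock: 36.55
eef_pos: [693.3, 21.5, 108.4]
ee_rot: [179.9, 0.0, 104.0]
force: [-0.3, 0.0, 5.3]
finger_gap: 29.5
grip_force: 59.9
clock: 37.05
eef_pos: [692.9, 21.5, 139.1]
ee_rot: [-180.0, -0.0, 104.0]
force: [0.6, -0.1, -2.3]
finger_gap: 29.2
grip_force: 59.7
```

```bash
python3 -m jog '[{"x":0.04,"y":0,"z":0,"roll":0,"jaw":1},{"x":0.08,"y":0,"z":0,"roll":0,"jaw":1},{"x":0.12,"y":0,"z":0,"roll":0,"jaw":1},{"x":0.15,"y":0,"z":0,"roll":0,"jaw":1}]' 
python3 -m jog '[{"x":0.04,"y":0,"z":0,"roll":0,"jaw":1},{"x":0.08,"y":0,"z":0,"roll":0,"jaw":1},{"x":0.12,"y":0,"z":0,"roll":0,"jaw":1},{"x":0.15,"y":0,"z":0,"roll":0,"jaw":1}]'
```

```text
clock: 37.55
eef_pos: [689.2, 33.9, 139.3]
ee_rot: [-179.9, 0.2, 103.9]
force: [-0.8, -8.0, 0.3]
finger_gap: 29.4
grip_force: 59.9
clock: 38.05
eef_pos: [685.7, 48.4, 140.0]
ee_rot: [-180.0, 0.3, 103.9]
force: [-0.0, -7.9, 0.6]
finger_gap: 29.0
grip_force: 60.0
```

The reader is pivoting in the pads at a steady 8 N or so. I'll continue to about 30°.

```bash
python3 -m jog '[{"x":0.04,"y":0,"z":0,"roll":0,"jaw":1},{"x":0.08,"y":0,"z":0,"roll":0,"jaw":1},{"x":0.12,"y":0,"z":0,"roll":0,"jaw":1},{"x":0.16,"y":0,"z":0,"roll":0,"jaw":1},{"x":0.2,"y":0,"z":0,"roll":0,"jaw":1},{"x":0.24,"y":0,"z":0,"roll":0,"jaw":1},{"x":0.27,"y":0,"z":0,"roll":0,"jaw":1},{"x":0.27,"y":0,"z":0,"roll":0,"jaw":1}]'
python3 - <<'E'
from h import *
im,g=gray('side'); C=cam('side'); s=get_state(); e=np.array(s['eef_pos']); print(e)
k=4; x0,y0=130,110
v=np.clip((im[y0:y0+130,x0:x0+130,::-1]/255.)**.6*255,0,255).astype(np.uint8); b=cv2.resize(v,None,fx=k,fy=k,interpolation=cv2.INTER_CUBIC)
G=e+[0,0,11]; tx=np.array([np.cos(np.radians(104)),np.sin(np.radians(104)),0])
for th,c in((20,(255,0,0)),(30,(0,255,0)),(40,(0,0,255))):
    a=np.array([0,0,np.cos(np.radians(th))])+tx*np.sin(np.radians(th))
    p=(proj([G-110*a,G+34*a],C)-[x0,y0]+.5)*k
    cv2.line(b,tuple(p[0].astype(int)),tuple(p[1].astype(int)),c,1)
cv2.imwrite('pics/tilt.png',b)
E
```

```text
clock: 39.05
eef_pos: [679.1, 74.6, 138.7]
ee_rot: [-179.9, 0.2, 103.9]
force: [0.1, -7.2, -2.5]
finger_gap: 29.2
grip_force: 59.7
[679.1358034   74.58181802 138.80443728]
```

View pics/tilt.png

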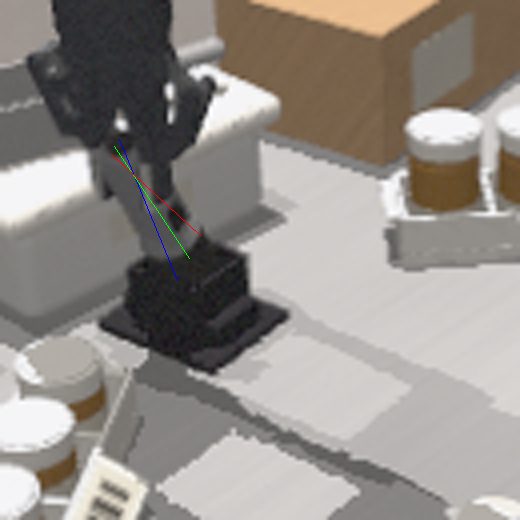

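```bash
python3 -m jog '[{"x":0,"y":0,"z":-0.3,"roll":0,"jaw":1},{"x":0,"y":0,"z":-0.6,"roll":0,"jaw":1},{"x":0,"y":0,"z":-0.9,"roll":0,"jaw":1},{"x":0,"y":0,"z":-0.9,"roll":0,"jaw":1}]' >/dev/null
python3 -m jog '[{"x":0,"y":0,"z":0,"roll":-0.25,"jaw":1},{"x":0,"y":0,"z":0,"roll":-0.5,"jaw":1},{"x":0,"y":0,"z":0,"roll":-0.75,"jaw":1},{"x":0,"y":0,"z":0,"roll":-1,"jaw":1},{"x":0,"y":0,"z":0,"roll":-1,"jaw":1}]' >/dev/null
python3 -m jog '[{"x":0,"y":0,"z":0,"roll":-0.083,"jaw":1},{"x":0,"y":0,"z":0,"roll":-0.083,"jaw":1}]'
python3 p.py 453 -157.8 230 136.5
```

```text
clock: 40.48
eef_pos: [678.9, 77.0, 228.1]
ee_rot: [-179.9, -0.1, 136.3]
force: [-0.4, -0.4, -2.1]
finger_gap: 29.3
grip_force: 60.0
t 40.475 at [678.9  77.  228.1] rpy [-1.799e+02 -1.000e-01  1.363e+02] gap 29.3 F [-0.4 -0.4 -2.1] grip 60.0
units now [ 0.014 -3.258 -0.016]
roll -0.005 then [ 0.023 -3.258 -0.019]
```

```bash
python3 -m jog '[{"x":0,"y":-0.25,"z":0,"roll":0,"jaw":1},{"x":0,"y":-0.55,"z":0,"roll":0,"jaw":1},{"x":0,"y":-0.85,"z":0,"roll":0,"jaw":1}]' >/dev/null
python3 -m jog '[{"x":0,"y":-0.3,"z":0,"roll":0,"jaw":1},{"x":0,"y":-0.6,"z":0,"roll":0,"jaw":1},{"x":0,"y":-0.9,"z":0,"roll":0,"jaw":1}]' >/dev/null
python3 -m jog '[{"x":0,"y":-0.3,"z":0,"roll":0,"jaw":1},{"x":0,"y":-0.6,"z":0,"roll":0,"jaw":1},{"x":0,"y":-0.9,"z":0,"roll":0,"jaw":1}]' >/dev/null
python3 -m jog '[{"x":0,"y":-0.3,"z":0,"roll":0,"jaw":1},{"x":0.01,"y":-0.6,"z":0,"roll":0,"jaw":1},{"x":0.01,"y":-0.6,"z":0,"roll":0,"jaw":1},{"x":0.01,"y":-0.6,"z":0,"roll":0,"jaw":1}]' >/dev/null
python3 p.py 453 -157.8 184.5 136.5
python3 - <<'E'
from h import *
s=get_state(); e=np.array(s['eef_pos']); G=e+[0,0,11]; tx=np.array([np.cos(np.radians(136.5)),np.sin(np.radians(136.5)),0])
out=[]
for n in('side','top'):
    im,g=gray(n); C=cam(n); k=4
    r=cut_out('reader',n); print(n,[(round(d['score'],2),np.round(d['location']),int(d['region'].sum())) for d in r][:3])
    p=proj([G],C)[0]; x0,y0=int(p[0]-48),int(p[1]-40)
    v=np.clip((im[y0:y0+110,x0:x0+96,::-1]/255.)**.6*255,0,255).astype(np.uint8); b=cv2.resize(v,None,fx=k,fy=k,interpolation=cv2.INTER_CUBIC)
    for th,c in((20,(255,0,0)),(30,(0,255,0)),(40,(0,0,255))):
        a=np.array([0,0,np.cos(np.radians(th))])+tx*np.sin(np.radians(th))
        q=((proj([G-110.5*a,G+33.5*a],C)-[x0,y0]+.5)*k).astype(int); cv2.line(b,tuple(q[0]),tuple(q[1]),c,1)
    np.save('/tmp/%s.npy'%n,g); out.append(b)
cv2.imwrite('pics/tilt2.png',np.hstack(out))
E
```

```text
t 42.1 at [ 454.8 -157.9  229.1] rpy [180.   -0.  136.4] gap 29.7 F [ 0.5  0.1 -2.4] grip 60.6
units now [ 0.014 -0.012  0.446]
roll -0.003 then [ 0.014 -0.012  0.446]
side [(0.94, array([283., 128.]), 530), (0.44, array([275., 165.]), 1284)]
top []
```

View pics/tilt2.png

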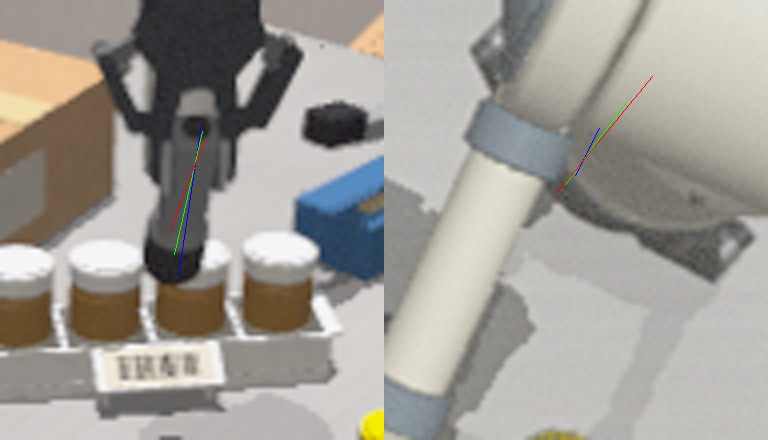

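```bash
cat > tilt.py <<'E'
from h import *
import sys
L=110.5; ps=136.5
g0=np.mean([gray('side')[1].astype(float) for i in range(4)],0); C=cam('side')
s=get_state(); e=np.array(s['eef_pos']); G=e+[0,0,11]
r=cut_out('reader','side')[0]; reg=r['region']
R0=Ro.from_euler('z',ps,degrees=True)
def pts(th,off):
    R=R0*Ro.from_euler('y',th,degrees=True)
    N=np.vstack([circ*22,circ*22+[0,0,40]]); q=np.array([[a,b,z] for a in(-15,15) for b in(-15,15) for z in(40,140)])
    f=lambda P:(R.apply(P-[0,0,L])+G+R0.apply([off[0],0,off[1]]))
    return f(N),f(q)
k=6; S=lambda m:cv2.resize(m,None,fx=k,fy=k,interpolation=cv2.INTER_CUBIC)
big=S(g0.astype(np.float32)); R_=S(reg.astype(np.float32))>.5
dark=(big<62)
def mask(P):
    m=np.zeros(big.shape,np.uint8); h=cv2.convexHull(((proj(P,C)+.5)*k).astype(np.int32)); cv2.fillPoly(m,[h],1); return m>0
best=[]
for th in np.arange(14,44,2):
  for ox in(-4,-2,0,2,4):
    for oz in(-4,-2,0,2,4):
      n,q=pts(th,(ox,oz)); mn=mask(n); both=mn|mask(q)
      ring=cv2.dilate(mn.astype(np.uint8),np.ones((25,25)))>0
      i1=(mn&dark).sum()/((mn|(dark&ring&~mask(q)))).sum(); i2=(both&R_).sum()/(both|R_).sum()
      best.append((i1,i2,th,ox,oz))
best.sort(reverse=True); print('nose dark',np.round(best[:5],2).tolist()); best.sort(key=lambda b:-b[1]); print('region',np.round(best[:5],2).tolist())
E
python3 tilt.py
```

```text
nose dark [[0.84, 0.82, 30.0, -4.0, -4.0], [0.84, 0.81, 30.0, -2.0, -4.0], [0.83, 0.79, 32.0, 2.0, -4.0], [0.83, 0.81, 30.0, 0.0, -2.0], [0.83, 0.8, 28.0, -4.0, 0.0]]
region [[0.83, 0.83, 28.0, -4.0, -2.0], [0.84, 0.82, 30.0, -4.0, -4.0], [0.82, 0.82, 28.0, -2.0, -2.0], [0.82, 0.82, 28.0, -4.0, -4.0], [0.84, 0.81, 30.0, -2.0, -4.0]]
```

```bash
python3 -m jog '[{"x":0.01,"y":-0.005,"z":0.15,"roll":0,"jaw":1},{"x":0.01,"y":-0.005,"z":0.3,"roll":0,"jaw":1},{"x":0.01,"y":-0.005,"z":0.44,"roll":0,"jaw":1},{"x":0.01,"y":-0.005,"z":0.44,"roll":0,"jaw":1},{"x":0.01,"y":-0.005,"z":0.44,"roll":0,"jaw":1},{"x":0.01,"y":-0.005,"z":0.44,"roll":0,"jaw":1},{"x":0.01,"y":-0.005,"z":0.44,"roll":0,"jaw":1},{"x":0.01,"y":-0.005,"z":0.44,"roll":0,"jaw":1}]'
python3 tilt.py; python3 p.py 453 -157.8 184.5 136.5
python3 -m jog '[{"x":0,"y":0,"z":0,"roll":0,"jaw":1},{"x":0,"y":0,"z":0,"roll":0,"jaw":1},{"x":0,"y":0,"z":0,"roll":0,"jaw":1},{"x":0,"y":0,"z":0,"roll":0,"jaw":1},{"x":0,"y":0,"z":0,"roll":0,"jaw":1},{"x":0,"y":0,"z":0,"roll":0,"jaw":1},{"x":0,"y":0,"z":0,"roll":0,"jaw":1},{"x":0,"y":0,"z":0,"roll":0,"jaw":1}]'
```

```text
clock: 43.55
eef_pos: [453.7, -157.9, 185.6]
ee_rot: [180.0, 0.0, 136.5]
force: [0.1, 0.4, -2.2]
finger_gap: 29.2
grip_force: 60.6
nose dark [[0.79, 0.82, 28.0, 0.0, 0.0], [0.79, 0.81, 26.0, -2.0, 2.0], [0.79, 0.81, 30.0, 2.0, -2.0], [0.79, 0.81, 28.0, 4.0, 2.0], [0.79, 0.8, 32.0, 4.0, -4.0]]
region [[0.79, 0.84, 28.0, -2.0, 0.0], [0.79, 0.83, 28.0, -4.0, -2.0], [0.77, 0.83, 28.0, -4.0, 0.0], [0.77, 0.83, 28.0, 0.0, 2.0], [0.78, 0.82, 30.0, -4.0, -4.0]]
t 43.8 at [ 453.6 -157.9  185.3] rpy [180.    0.  136.5] gap 29.3 F [-0.2 -0.5 -2.1] grip 60.6
units now [ 0.005 -0.004  0.008]
roll -0.0 then [ 0.005 -0.004  0.008]
clock: 44.8
eef_pos: [453.6, -157.8, 185.3]
ee_rot: [180.0, -0.0, 136.5]
force: [0.2, 0.1, -1.5]
finger_gap: 29.7
grip_force: 60.6
```

```bash
python3 -m jog '[{"x":-0.035,"y":0,"z":0,"roll":0,"jaw":1},{"x":-0.035,"y":0,"z":0,"roll":0,"jaw":1},{"x":-0.035,"y":0,"z":0,"roll":0,"jaw":1},{"x":-0.035,"y":0,"z":0,"roll":0,"jaw":1},{"x":-0.035,"y":0,"z":0,"roll":0,"jaw":1},{"x":-0.035,"y":0,"z":0,"roll":0,"jaw":1},{"x":-0.035,"y":0,"z":0,"roll":0,"jaw":1},{"x":-0.035,"y":0,"z":0,"roll":0,"jaw":1}]'
python3 -m jog '[{"x":0,"y":0,"z":0,"roll":0,"jaw":1},{"x":0,"y":0,"z":0,"roll":0,"jaw":1},{"x":0,"y":0,"z":0,"roll":0,"jaw":1},{"x":0,"y":0,"z":0,"roll":0,"jaw":1},{"x":0,"y":0,"z":0,"roll":0,"jaw":1},{"x":0,"y":0,"z":0,"roll":0,"jaw":1},{"x":0,"y":0,"z":0,"roll":0,"jaw":1},{"x":0,"y":0,"z":0,"roll":0,"jaw":1}]'
python3 - <<'E'
from h import *
im,g=gray('side'); C=cam('side'); k=5; x0,y0=235,110
s=get_state(); e=np.array(s['eef_pos']); G=e+[0,0,11]; R0=Ro.from_euler('z',136.5,degrees=True); R=R0*Ro.from_euler('y',28.5,degrees=True)
b=cv2.resize(np.clip((im[y0:y0+110,x0:x0+110,::-1]/255.)**.6*255,0,255).astype(np.uint8),None,fx=k,fy=k,interpolation=cv2.INTER_CUBIC)
f=lambda P:((proj(R.apply(np.array(P,float)-[0,0,110.5])+G,C)-[x0,y0]+.5)*k).astype(int)
for P,c in((circ*22,(0,0,255)),(circ*22+[0,0,40],(0,0,255)),([[0,0,t] for t in range(-80,140,4)],(0,255,0)),([[15,y,z] for y in(-15,15) for z in range(40,141,5)],(255,255,0))):
    for u in f(P): cv2.circle(b,tuple(u),1,c,-1)
n=((proj([[521.9,-223.2,31]],C)[0]-[x0,y0]+.5)*k).astype(int); cv2.drawMarker(b,tuple(n),(255,0,255),0,14,1)
cv2.imwrite('pics/read.png',b)
E
```

```text
clock: 45.8
eef_pos: [456.1, -160.2, 185.3]
ee_rot: [-180.0, -0.0, 136.5]
force: [0.3, -0.7, -2.6]
finger_gap: 29.6
grip_force: 60.6
clock: 46.8
eef_pos: [456.1, -160.3, 185.3]
ee_rot: [180.0, 0.0, 136.5]
force: [-0.3, -0.4, -2.5]
finger_gap: 29.2
grip_force: 60.6
```

View pics/read.png

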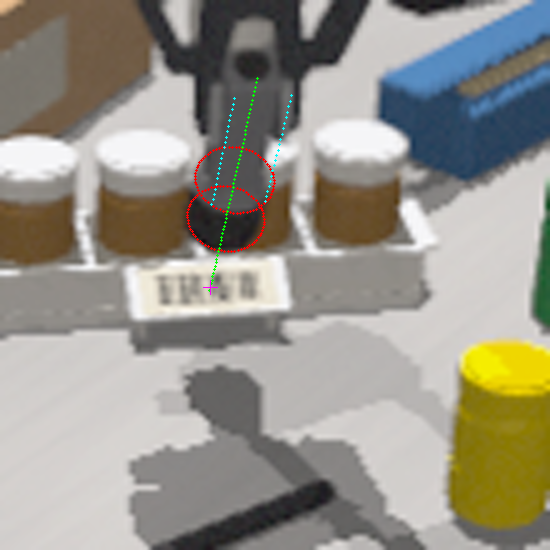

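Run:
```python
from h import *
C=cam('side'); s=get_state(); G=np.array(s['eef_pos'])+[0,0,11]; R0=Ro.from_euler('z',136.5,degrees=True)
g=np.mean([gray('side')[1].astype(float) for i in range(4)],0)
print(g[116:130,278:294].astype(int)); print('nose rows col 279..',g[148:166,277:284:2].astype(int).T)
for th in(22,24,26,28,30):
    R=R0*Ro.from_euler('y',th,degrees=True); f=lambda P:proj(R.apply(np.array(P,float)-[0,0,110.5])+G,C)
    n=f(circ*22); print(th,'stud',f([[0,0,144]]).round(1),'nose bottom row',n[:,1].max().round(1),'cols',n[:,0].min().round(1),n[:,0].max().round(1))
```

```text
[[15 16 16 46 82 95 93 92 90 86 83 58 21 15 16 16]
 [15 15 15 56 86 94 93 91 89 86 81 56 23 15 16 15]
 [14 15 23 67 92 94 93 92 88 81 69 49 23 13 14 15]
 [15 15 32 64 76 70 65 63 63 58 53 41 21 14 14 15]
 [16 15 33 47 42 29 23 21 25 29 40 42 26 14 16 16]
 [16 17 33 35 19 12 12 11 11 13 27 38 30 14 16 15]
 [15 21 35 32 15 12 11 12 12 11 18 34 29 14 15 15]
 [15 25 39 34 17 11 10 11 11 12 16 33 31 17 16 16]
 [17 28 39 40 27 11 11 11 12 12 23 37 34 20 17 15]
 [17 27 39 42 40 26 16 14 18 22 33 42 36 31 28 19]
 [33 32 36 43 43 40 37 37 37 39 41 43 42 44 50 38]
 [57 46 36 44 46 45 44 45 44 45 44 44 44 47 59 45]
 [60 46 35 41 42 40 41 41 40 41 40 40 38 51 63 45]
 [59 43 34 38 39 39 39 38 38 38 38 38 34 51 64 45]]
nose rows col 279.. [[ 37  40  42  29  13  10  11   9  12  10  10  10  67 160 209 220 196 117]
 [ 41  43  42  43  23  11  10   9  11   9   9  11  43 161 217 220 160 125]
 [ 42  43  43  43  26  13  12  10   9  11  10  10  52 180 229 225 184 153]
 [ 42  41  42  42  25  12  10   8  10   9   9  17  79 129 227 222 148 107]]
22 stud [[286.2 122.2]] nose bottom row 162.9 cols 272.6 288.1
24 stud [[286.3 122.5]] nose bottom row 162.0 cols 272.4 287.9
26 stud [[286.4 122.8]] nose bottom row 161.1 cols 272.3 287.6
28 stud [[286.5 123.2]] nose bottom row 160.1 cols 272.1 287.4
30 stud [[286.5 123.6]] nose bottom row 159.0 cols 271.9 287.2
```

Tilt is about 27.5°. I'll nudge the aim about 5 mm towards the label middle and hold again.

```bash
python3 -m jog '[{"x":-0.05,"y":0,"z":0,"roll":0,"jaw":1},{"x":-0.05,"y":0,"z":0,"roll":0,"jaw":1},{"x":-0.05,"y":0,"z":0,"roll":0,"jaw":1},{"x":-0.05,"y":0,"z":0,"roll":0,"jaw":1},{"x":-0.05,"y":0,"z":0,"roll":0,"jaw":1},{"x":-0.05,"y":0,"z":0,"roll":0,"jaw":1},{"x":-0.05,"y":0,"z":0,"roll":0,"jaw":1},{"x":-0.05,"y":0,"z":0,"roll":0,"jaw":1}]' >/dev/null
python3 -m jog '[{"x":0,"y":0,"z":0,"roll":0,"jaw":1},{"x":0,"y":0,"z":0,"roll":0,"jaw":1},{"x":0,"y":0,"z":0,"roll":0,"jaw":1},{"x":0,"y":0,"z":0,"roll":0,"jaw":1},{"x":0,"y":0,"z":0,"roll":0,"jaw":1},{"x":0,"y":0,"z":0,"roll":0,"jaw":1},{"x":0,"y":0,"z":0,"roll":0,"jaw":1},{"x":0,"y":0,"z":0,"roll":0,"jaw":1}]' >/dev/null
python3 -m jog '[{"x":0,"y":0,"z":0,"roll":0,"jaw":1},{"x":0,"y":0,"z":0,"roll":0,"jaw":1},{"x":0,"y":0,"z":0,"roll":0,"jaw":1},{"x":0,"y":0,"z":0,"roll":0,"jaw":1}]'
python3 -m jog '[{"x":0,"y":0,"z":-0.15,"roll":0,"jaw":1},{"x":0,"y":0,"z":-0.3,"roll":0,"jaw":1},{"x":0,"y":0,"z":-0.44,"roll":0,"jaw":1},{"x":0,"y":0,"z":-0.44,"roll":0,"jaw":1}]' >/dev/null
python3 p.py 679 74.6 229 104
```

```text
clock: 49.55
eef_pos: [459.7, -163.7, 185.3]
ee_rot: [180.0, -0.0, 136.5]
force: [-0.8, -0.1, -2.0]
finger_gap: 29.4
grip_force: 60.6
t 50.05 at [ 460.4 -164.   231.6] rpy [179.9   0.2 136.5] gap 29.4 F [-1.   0.8 -2.5] grip 60.6
units now [0.058 3.235 0.029]
roll 1.083 then [1.786 2.698 0.026]
```

```bash
python3 -m jog '[{"x":0,"y":0.3,"z":0,"roll":0,"jaw":1},{"x":0,"y":0.6,"z":0,"roll":0,"jaw":1},{"x":0,"y":0.9,"z":0,"roll":0,"jaw":1}]' >/dev/null
python3 -m jog '[{"x":0,"y":0.3,"z":0,"roll":0,"jaw":1},{"x":0,"y":0.6,"z":0,"roll":0,"jaw":1},{"x":0,"y":0.9,"z":0,"roll":0,"jaw":1}]' >/dev/null
python3 -m jog '[{"x":0,"y":0.3,"z":0,"roll":0,"jaw":1},{"x":0,"y":0.6,"z":0,"roll":0,"jaw":1},{"x":0,"y":0.9,"z":0,"roll":0,"jaw":1}]' >/dev/null
python3 -m jog '[{"x":0,"y":0,"z":0,"roll":0.25,"jaw":1},{"x":0,"y":0,"z":0,"roll":0.5,"jaw":1},{"x":0,"y":0,"z":0,"roll":0.75,"jaw":1},{"x":0,"y":0,"z":0,"roll":1,"jaw":1},{"x":0,"y":0,"z":0,"roll":1,"jaw":1}]' >/dev/null
python3 -m jog '[{"x":0,"y":0,"z":0,"roll":0.083,"jaw":1},{"x":0,"y":0,"z":0,"roll":0.083,"jaw":1},{"x":0,"y":0,"z":0,"roll":0.083,"jaw":1}]'
python3 p.py 680.5 68.8 229 104
```

```text
clock: 52.18
eef_pos: [645.6, 32.1, 229.1]
ee_rot: [-180.0, -0.0, 104.1]
force: [0.0, 0.6, -1.7]
finger_gap: 29.4
grip_force: 60.9
t 52.175 at [645.6  32.1 229.1] rpy [-180.    -0.   104.1] gap 29.4 F [ 0.   0.6 -1.7] grip 60.9
units now [0.271 0.428 0.001]
roll 0.004 then [0.272 0.427 0.001]
```

```bash
python3 -m jog '[{"x":0.27,"y":0.427,"z":0,"roll":0,"jaw":1},{"x":0.27,"y":0.427,"z":0,"roll":0,"jaw":1},{"x":0.27,"y":0.427,"z":0,"roll":0,"jaw":1},{"x":0.27,"y":0.427,"z":0.2,"roll":0,"jaw":1},{"x":0.27,"y":0.427,"z":0.4,"roll":0,"jaw":1},{"x":0.27,"y":0.427,"z":0.6,"roll":0,"jaw":1},{"x":0.27,"y":0.427,"z":0.75,"roll":0,"jaw":1},{"x":0.27,"y":0.427,"z":0.75,"roll":0,"jaw":1}]'
python3 -m jog '[{"x":0,"y":0,"z":0.08,"roll":0,"jaw":1},{"x":0,"y":0,"z":0.15,"roll":0,"jaw":1},{"x":0,"y":0,"z":0.15,"roll":0,"jaw":1}]'
```

```text
clock: 53.18
eef_pos: [679.7, 68.4, 152.4]
ee_rot: [-179.8, -0.0, 104.0]
force: [-0.2, -0.1, -2.5]
finger_gap: 29.0
grip_force: 61.7
clock: 53.55
eef_pos: [680.3, 68.7, 138.5]
ee_rot: [-179.9, -0.0, 104.0]
force: [0.7, 0.2, -1.8]
finger_gap: 29.2
grip_force: 61.8
```

No contact so far. Now I'll lower and shift to straighten it against the far wall.

```bash
python3 -m jog '[{"x":-0.04,"y":0,"z":0.06,"roll":0,"jaw":1},{"x":-0.08,"y":0,"z":0.12,"roll":0,"jaw":1},{"x":-0.1,"y":0,"z":0.18,"roll":0,"jaw":1},{"x":-0.1,"y":0,"z":0.18,"roll":0,"jaw":1}]'
python3 -m jog '[{"x":-0.04,"y":0,"z":0,"roll":0,"jaw":1},{"x":-0.08,"y":0,"z":0,"roll":0,"jaw":1},{"x":-0.12,"y":0,"z":0,"roll":0,"jaw":1},{"x":-0.15,"y":0,"z":0,"roll":0,"jaw":1}]'
```

```text
clock: 54.05
eef_pos: [683.4, 61.8, 121.7]
ee_rot: [179.8, -0.3, 104.2]
force: [1.4, 7.4, -0.2]
finger_gap: 29.4
grip_force: 62.1
clock: 54.55
eef_pos: [687.1, 47.6, 122.9]
ee_rot: [179.8, -0.3, 104.2]
force: [-1.3, 9.4, 3.4]
finger_gap: 29.3
grip_force: 62.5
```

```bash
python3 -m jog '[{"x":-0.05,"y":0,"z":0,"roll":0,"jaw":1},{"x":-0.1,"y":0,"z":0,"roll":0,"jaw":1},{"x":-0.15,"y":0,"z":0,"roll":0,"jaw":1},{"x":-0.2,"y":0,"z":0,"roll":0,"jaw":1},{"x":-0.24,"y":0,"z":0,"roll":0,"jaw":1},{"x":-0.28,"y":0,"z":0,"roll":0,"jaw":1},{"x":-0.32,"y":0,"z":0,"roll":0,"jaw":1},{"x":-0.32,"y":0,"z":0,"roll":0,"jaw":1}]'
python3 p.py 692.8 21.6 107.5 104
```

```text
clock: 55.55
eef_pos: [694.8, 15.6, 122.7]
ee_rot: [179.8, -0.2, 104.1]
force: [-1.1, 7.3, 3.1]
finger_gap: 29.5
grip_force: 62.4
t 55.55 at [694.8  15.6 122.7] rpy [179.8  -0.2 104.1] gap 29.5 F [-1.1  7.3  3.1] grip 62.4
units now [ 0.063 -0.005  0.152]
roll 0.003 then [ 0.063 -0.005  0.152]
```

Now recentre, lower to the pocket floor and release.

```bash
python3 -m jog '[{"x":0.03,"y":0,"z":0,"roll":0,"jaw":1},{"x":0.055,"y":0,"z":0,"roll":0,"jaw":1},{"x":0.055,"y":0,"z":0.06,"roll":0,"jaw":1},{"x":0.055,"y":0,"z":0.1,"roll":0,"jaw":1},{"x":0.055,"y":0,"z":0.13,"roll":0,"jaw":1},{"x":0.055,"y":0,"z":0.14,"roll":0,"jaw":1},{"x":0.055,"y":0,"z":0.14,"roll":0,"jaw":1}]'
python3 -m jog '[{"x":0,"y":0,"z":0,"roll":0,"jaw":-0.2},{"x":0,"y":0,"z":0,"roll":0,"jaw":-0.4},{"x":0,"y":0,"z":0,"roll":0,"jaw":-0.4},{"x":0,"y":0,"z":0,"roll":0,"jaw":-0.4}]'
python3 -m jog '[{"x":0,"y":0,"z":-0.3,"roll":0,"jaw":-0.4},{"x":0,"y":0,"z":-0.6,"roll":0,"jaw":-0.4},{"x":0,"y":0,"z":-1,"roll":0,"jaw":-0.4},{"x":0,"y":0,"z":-1,"roll":0,"jaw":-0.4}]'
python3 -m jog '[{"x":0.4,"y":-0.4,"z":-0.2,"roll":0,"jaw":-0.4},{"x":0.8,"y":-0.8,"z":-0.4,"roll":0,"jaw":-0.4},{"x":1,"y":-1,"z":-0.5,"roll":0,"jaw":-0.4}]'
python3 -m jog '[{"x":0.4,"y":-0.4,"z":0,"roll":0,"jaw":-0.4},{"x":0.8,"y":-0.8,"z":0,"roll":0,"jaw":-0.4},{"x":0.8,"y":-1,"z":0,"roll":0,"jaw":-0.4},{"x":0.8,"y":-1,"z":0,"roll":0,"jaw":-0.4}]'
python3 - <<'E'
from h import *
out=[]
for n,(x0,y0,w,h) in(('top',(60,60,365,145)),('side',(90,110,260,170))):
    im,g=gray(n); v=np.clip((im[y0:y0+h,x0:x0+w,::-1]/255.)**.7*255,0,255).astype(np.uint8); out.append(cv2.resize(v,(520,int(520*h/w)),interpolation=cv2.INTER_CUBIC))
cv2.imwrite('pics/final.png',np.vstack(out))
E
```

```text
clock: 56.42
eef_pos: [692.8, 18.4, 108.0]
ee_rot: [-180.0, 0.0, 104.0]
force: [-2.9, -1.0, 2.5]
finger_gap: 29.0
grip_force: 62.5
clock: 56.92
eef_pos: [693.0, 18.7, 107.1]
ee_rot: [180.0, -0.0, 104.0]
force: [0.6, 0.4, -0.4]
finger_gap: 60.1
grip_force: 0.0
clock: 57.42
eef_pos: [694.5, 18.7, 212.7]
ee_rot: [179.5, 0.1, 104.0]
force: [0.6, -1.0, 0.5]
finger_gap: 59.9
grip_force: 0.0
clock: 57.8
eef_pos: [570.1, 92.8, 257.9]
ee_rot: [179.9, -0.0, 104.1]
force: [1.0, 0.8, 0.4]
finger_gap: 59.7
grip_force: 0.0
clock: 58.3
eef_pos: [454.5, 145.2, 257.0]
ee_rot: [180.0, 0.0, 104.1]
force: [-0.0, -0.3, -0.1]
finger_gap: 59.9
grip_force: 0.0
```

View pics/final.png

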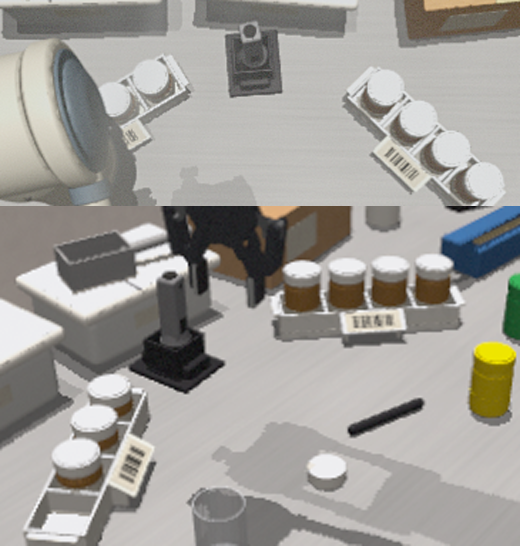

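The final picture shows the reader upright in its stand, four jars standing in the tall rack and three in the short rack. The clear jar is where it was.

```bash
python3 -c "
from plant import *
print(finish_job())"
```

```text
the job is handed in; nothing more can be done
None
```

The job is handed in with no verdict returned: all five waiting jars (three tall, two short) are in their matching racks, the reader was held about 8 cm off the tall rack's label for over 2 s (tilted about 27.5° by my estimate, against 30° for square), and it is back in its stand, nose down.

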